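# Change the injector tester's battery and clip in its coding cards

### The arm

A 6-joint arm with a two-finger parallel gripper is mounted at the origin on a cart in front of the work surface, level with it; the furniture and walls round the work are solid. World frame = base frame: x ahead of the robot, y to its left, z up, the work surface at z = 0. Lengths are in mm, angles in rad, forces in N, time in s.
With the tool pointing down it reaches from about 350 to 875 mm from the base axis. Payload 4.2 kg.
Tool frame: the origin (TCP) lies at the very end of the fingers, on their centre line; the grasp point (between the pads) lies arm.hold_point_z behind it (arm.hold_point_z is the distance from the TCP to the grasp point, in mm); z points along the fingers, y is the direction in which the jaws open and shut (so a half turn about z gives the same grasp; the last joint's range is limited). The gripper opens to 85 mm and grips with 20 to 120 N. Pads are 22 mm wide; open, the fingers measure 114 mm over their backs; the gripper's body (76 mm by 85 mm) begins 54 mm behind the grasp point. The pads swing forward as they close: fully open they stand 13 mm farther back than shut.
Start: joints at [1.423, 0.385, 0.008, 0, -1.194, -0.259], TCP at [247.262, 573.987, 231.312] pointing down, gripper open.
Joint ranges: [-3.14, 3.14], [-1.21, 2.06], [-1.07, 1.41], [-3.16, 2.05], [-2.99, -0.16], [-3.1, 3.1]. Speed limits (rad/s): [2.79, 2.79, 3.14, 3.14, 3.14, 3.14].

### API

Orientations are given as a unit quaternion [x, y, z, w].
In Python, from bench import arm gives the robot as it stands.
- The arm moves only by the tool step_arm, never from a script. Its argument "series" is a list of rows, each a list of 6 numbers: the shift along the world's x, y, z scaled (see below), then the turn, a rotation vector about the world's x, y, z scaled (see below). A call has 1 to 12 rows; each row is the pose to reach, as a shift and turn from the pose commanded when the call began; what a row does not reach only later rows make up. The controller multiplies each number of a shift by 400 mm and each number of a turn by pi/2 rad. A row lasts 1/12 s, in which the tool goes at most 41.7 mm and 7.16 degrees, less where a joint would pass 70% of its speed; a pose out of reach is approached as far as the arm can. A call with a number of a shift or a turn outside -1 to 1 is refused whole. A call with a gripper value outside its range is refused whole. "jaw" is the opening, from -1 (shut) to 1 (fully open), set as the call begins (left out, the last holds). The fingers move at their own pace and stop on an object; the grip force is fixed at half the most. Time passes only in rows, so rows that repeat a pose let the fingers close. It gives the time, the measured TCP pose, the force and the opening at its end, in the units of the state.
- arm.read_state(): the state, without advancing time (a new reading comes with each control period).
- arm.get_image(name): name is "scene" or "side" or "wrist"; returns a dict with "image" (384x512x3 uint8, red, green, blue), "camera_matrix" (3x3 intrinsics, pixels), "world_from_camera" (4x4, takes a point from camera to world coordinates). Camera axes: x right, y up, looking along -z (the intrinsics and any distortion apply to the point x, -y, -z); pixel columns grow to the right and rows downward; lengths in mm; the calibration is good to about 2 mm. A picture is of the moment at which its call begins. There is no depth.
- arm.job_done(): hands the job in, once; it reports no verdict.
The state is a dict: "clock": time; "joints": joint angles; "joint_vel": joint speeds; "joint_efforts": joint torques, N m; "position": TCP position; "ee_rot": TCP orientation; "contact_force": force on the tool from outside, world axes, zero at the start; "wrist_torque": the same for the moment, N m; "gripper_width": finger opening in mm.
Only numpy, scipy, OpenCV 4.12 (cv2) and the standard library are available. Lean on these libraries where they do the work, as an engineer would, in place of code of your own. Each camera call takes 0.05 s, during which the arm holds its last target.

### The job

Get the injector tester ready: press the catch button beside its battery bay so that the spent pack pops loose, slide that pack out and stand it on its foot in the small steel tray; only then slide the charged pack, the one lying loose on the bench, into the bay until the catch clicks up behind it. Push every coding card that lies on the bench, contact edge first, fully home into one of the three sprung clips, one card to a clip, and leave the fluid jar standing.

Things in the scene. Friction and masses are not known exactly. Their poses are not given: they have to be found in the camera images.
- tester: Injector tester, fixed: grey base plate 120 (x) x 270 (y) x 10 mm. Origin on the bench, x points away from its open front edge (packs and cards are pushed in along +x), y left, z up. Plate spans x -60..60, y -145..125 mm; a bar 36 mm high runs along the rear, x 38..60. Battery bay on its left (y = 62), three clips on its right (y = -10, -64, -118).
- bay (a point): Where the origin of a pack lies when home (on the plate's top, 10 mm above the bench); axes as the tester's. Dovetail rails along x from -30 to 35 mm of here, 8.5 mm high, 1.5 mm clear of the foot on each side; flared 5 mm lead-ins from -44 to -30. A pack slides in level, foot on the plate; it is in front of the lead-ins, free to lift or lower, at x = -80 or less. Hard stop 2.5 mm beyond home.
- catch (a joint): Catch, m: 0 = up, 0.007 = fully down. Button and tooth are one piece, sprung up (1 N at the top, 3 N at the bottom, a little more while it holds a pack). The 5 mm tooth stands behind a home pack, ramped to the front: an entering pack rides over it, then it springs up. Pressed 6 mm or more, the ejector pops a home pack some 9 mm out, and it can then be drawn out without pressing.
- catch_top (a point): Centre of the top of the catch button: black, round, 24 mm across with a steel dot, 48 mm left of the bay's centre line and 36 mm in front of the bay point, top 22 mm above the bench. Press straight down.
- ejector (a joint): Sprung ejector at the rear of the bay, pushing the pack outward (-x) over its last 9 mm with 1.5 to 3 N, m: 0 = fully out, 0.009 = pack home on the catch, 0.0115 = pack at the hard stop. To click in, push the pack 1 to 2 mm past home (5 to 15 N in all, the more the higher it is held: it tends to pitch and bind); it then settles back on the tooth.
- pack_spent: Spent battery pack, 66 (x) x 52 (y) x 43.5 mm, 0.16 kg; starts home in the bay. Origin at the centre of its underside, x along the slide. Dovetail foot 45 mm wide at the underside, 34 mm above, 11 mm high; body z = 11 to 23 mm; on top a grip rib 40 (x) x 14 (y) mm, z = 23 to 43.5 mm, pinched across y from above.
- pack_charged: Charged battery pack, same shape and frame as the spent one; starts loose on the bench, standing on its foot. Both ends are alike: either may go in first.
- tray: Small open steel tray for the spent pack, fixed: 100 (x) x 86 (y) x 14 mm, walls and floor 3 mm; origin at the centre of its underside. The pack stands in it on its foot, either way round, about in the middle.
- card_1: Coding card, a flat plate 56 (x) x 40 (y) x 5 mm, 0.045 kg, lying on the bench; may be absent. Origin at the centre of its underside; +x is the edge with the brass contacts, which enters the clip. On top a grip rib 26 (x) x 10 (y) mm, z = 5 to 27.5 mm, centred 14 mm behind the origin (x = -14), pinched across y from above.
- card_2: Coding card, a flat plate 56 (x) x 40 (y) x 5 mm, 0.045 kg, lying on the bench; may be absent. Origin at the centre of its underside; +x is the edge with the brass contacts, which enters the clip. On top a grip rib 26 (x) x 10 (y) mm, z = 5 to 27.5 mm, centred 14 mm behind the origin (x = -14), pinched across y from above.
- card_3: Coding card, a flat plate 56 (x) x 40 (y) x 5 mm, 0.045 kg, lying on the bench; may be absent. Origin at the centre of its underside; +x is the edge with the brass contacts, which enters the clip. On top a grip rib 26 (x) x 10 (y) mm, z = 5 to 27.5 mm, centred 14 mm behind the origin (x = -14), pinched across y from above.
- clip_1 (a point): Where the origin of a card lies when home in this clip (on the plate's top, 10 mm above the bench); axes as the tester's. The card enters level on the plate along +x; its front 22 mm go under the sprung jaw. Cheeks 2 mm clear on each side, x 2 to 32 mm of here, 13 mm high, flared from x -12. Hard stop at home. Set the card down at x = -37 and push it in (4 to 8 N).
- clip_2 (a point): Where the origin of a card lies when home in this clip (on the plate's top, 10 mm above the bench); axes as the tester's. The card enters level on the plate along +x; its front 22 mm go under the sprung jaw. Cheeks 2 mm clear on each side, x 2 to 32 mm of here, 13 mm high, flared from x -12. Hard stop at home. Set the card down at x = -37 and push it in (4 to 8 N).
- clip_3 (a point): Where the origin of a card lies when home in this clip (on the plate's top, 10 mm above the bench); axes as the tester's. The card enters level on the plate along +x; its front 22 mm go under the sprung jaw. Cheeks 2 mm clear on each side, x 2 to 32 mm of here, 13 mm high, flared from x -12. Hard stop at home. Set the card down at x = -37 and push it in (4 to 8 N).
- jaw_1 (a joint): Sprung upper jaw of clip 1, m: 0 = shut (2.5 mm gap), about 0.0025 when a card is in it.
- jaw_2 (a joint): Sprung upper jaw of clip 2, m: 0 = shut (2.5 mm gap), about 0.0025 when a card is in it.
- jaw_3 (a joint): Sprung upper jaw of clip 3, m: 0 = shut (2.5 mm gap), about 0.0025 when a card is in it.
- jar: Small brown fluid jar with black cap, 46 mm across, 71 mm high, a bystander; must stay standing. Origin at the centre of its underside.

How it is judged:
By the outcome, as a careful person would: the job done as asked, in the order asked, and still so for the second after the job is handed in, with the robot touching nothing.
Of card_1, card_2, card_3 only 2 to 3 are there at a start; the rules pass over those that are not, and their reading is None.
At some moment in a run one of pack_charged, card_1, card_2, card_3 may be knocked a few centimetres aside while the robot is not near it.
Once in a run the grip may slacken for a moment while it holds something.
It also fails if it takes over 210 s, if anything falls off the work surface, if the arm or the gripper's body presses on something with over 40 N, if the wrist force passes 120 N, or if a joint passes its speed limit or range.

## Working session

There is one attempt and no reset: what is moved stays moved. The work goes in short steps, Python scripts to look and compute and a tool call to move; the robot and the scene stay as the last step left them, time stands still between calls to the robot, and variables do not carry over. Pictures are saved under pics/ and viewed, and the job is handed in when it is done.

Besides the shell and the picture viewer there is one more tool, called after "Call:" in YAML: its name, and indented under it one key for each argument. step_arm: Moves the arm, as the interface text tells. Shifts and turns lie within -1 to 1; 1 stands for 400 mm of shift or pi/2 rad of turn. Its arguments: {"type":"object","properties":{"series":{"type":"array","items":{"type":"array","items":{"type":"number","minimum":-1,"maximum":1}}},"jaw":{"type":"number"}},"required":["series"]}

```bash
ls; mkdir -p pics; python3 - <<'E'
from bench import arm
import cv2
print(arm.read_state()); print(arm.hold_point_z)
for n in("scene","side","wrist"):
    d=arm.get_image(n); cv2.imwrite(f"pics/{n}0.png",d["image"][:,:,::-1]); print(n,d["camera_matrix"],d["world_from_camera"])
print([a for a in dir(arm) if a[0]!='_'])
E
```

```text
pics
{'clock': 0.0, 'joints': array([ 1.42260595e+00,  3.85594686e-01,  6.59249819e-03, -4.81342033e-04,
       -1.19398618e+00, -2.58613796e-01]), 'joint_vel': array([-9.31526301e-05,  4.96824433e-04,  7.23333071e-04,  1.95663801e-03,
       -1.63199769e-03, -1.20027580e-03]), 'joint_efforts': array([ 3.70525795e-04, -3.92290843e+01,  1.88409930e+01,  4.18619335e+00,
       -4.38168659e-03, -2.25877535e-06]), 'position': array([247.0448864 , 573.45966474, 230.18813984]), 'ee_rot': array([ 9.79366463e-01, -2.02089288e-01, -1.62865846e-04,  1.10669366e-03]), 'contact_force': array([ 0.25467288,  0.22763215, -0.01782934]), 'wrist_torque': array([ 0.02289502, -0.00355636,  0.0091471 ]), 'gripper_width': 85.6812833728193}
18.700000000000003
scene [[404.22587921   0.         255.97673223]
 [  0.         404.22587921 186.24557337]
 [  0.           0.           1.        ]] [[ 4.40150176e-01  6.94684823e-01 -5.68929538e-01 -8.78400114e+00]
 [-8.97917687e-01  3.38113985e-01 -2.81820441e-01 -3.08044445e+01]
 [-3.41335004e-03  6.34895211e-01  7.72590719e-01  7.61959597e+02]
 [ 0.00000000e+00  
[... 218 characters left out ...]
24764813e-02  4.91150974e+02]
 [-3.46614176e-02  4.68636497e-01 -8.82710836e-01 -5.85256762e+02]
 [ 3.96913311e-03  8.83299149e-01  4.68792981e-01  4.83863642e+02]
 [ 0.00000000e+00  0.00000000e+00  0.00000000e+00  1.00000000e+00]]
wrist [[270.17634175   0.         262.13158805]
 [  0.         270.17634175 188.66397551]
 [  0.           0.           1.        ]] [[-3.96095792e-01  8.67988440e-01  2.99506580e-01  3.24481282e+02]
 [-9.18206579e-01 -3.75208970e-01 -1.26944503e-01  5.40920507e+02]
 [ 2.19119428e-03 -3.25291096e-01  9.45611390e-01  3.73975710e+02]
 [ 0.00000000e+00  0.00000000e+00  0.00000000e+00  1.00000000e+00]]
['IKError', 'get_image', 'hold_point_z', 'job_done', 'read_state']
```

View pics/scene0.png

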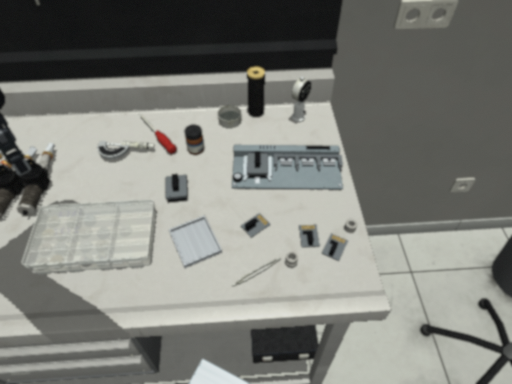

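View pics/side0.png

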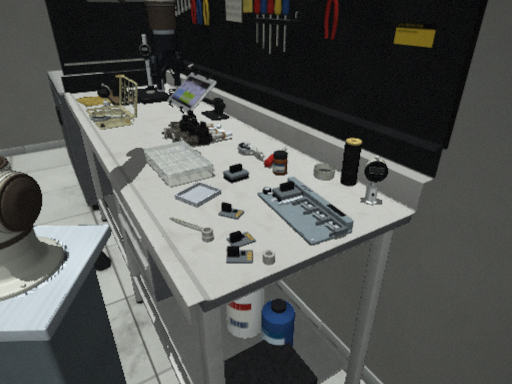

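View pics/wrist0.png

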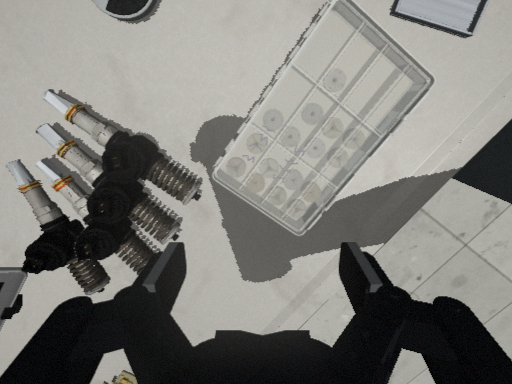

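The scene view shows the tester at about (287,167), charged pack (176,187), tray (195,242), cards (256,224), (309,235), (335,246) and the jar (194,138). I'll zoom in for measurement.

```bash
cat > h.py <<'E'
import numpy as np, cv2
def ray(d,u,v):
    K=d["camera_matrix"];T=d["world_from_camera"]
    c=np.array([(u-K[0,2])/K[0,0],-(v-K[1,2])/K[1,1],-1.0])
    return T[:3,3],T[:3,:3]@c
def onz(d,u,v,z):
    o,r=ray(d,u,v); return o+r*(z-o[2])/r[2]
def proj(d,P):
    K=d["camera_matrix"];T=d["world_from_camera"]
    c=T[:3,:3].T@(np.asarray(P,float)-T[:3,3])
    return np.array([K[0,2]+K[0,0]*c[0]/-c[2],K[1,2]-K[1,1]*c[1]/-c[2]])
def tri(d1,p1,d2,p2):
    o1,r1=ray(d1,*p1);o2,r2=ray(d2,*p2)
    A=np.stack([r1,-r2],1);s=np.linalg.lstsq(A,o2-o1,rcond=None)[0]
    a=o1+r1*s[0];b=o2+r2*s[1];return (a+b)/2,np.linalg.norm(a-b)
E
python3 - <<'E'
from h import *
im=cv2.imread("pics/scene0.png")
c=im[110:280,150:380];cv2.imwrite("pics/s0z.png",cv2.resize(c,None,fx=3.4,fy=3.4,interpolation=cv2.INTER_CUBIC))
im=cv2.imread("pics/side0.png")
c=im[140:275,140:360];cv2.imwrite("pics/d0z.png",cv2.resize(c,None,fx=3.6,fy=3.6,interpolation=cv2.INTER_CUBIC))
E
```

```text
(no output)
```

View pics/s0z.png

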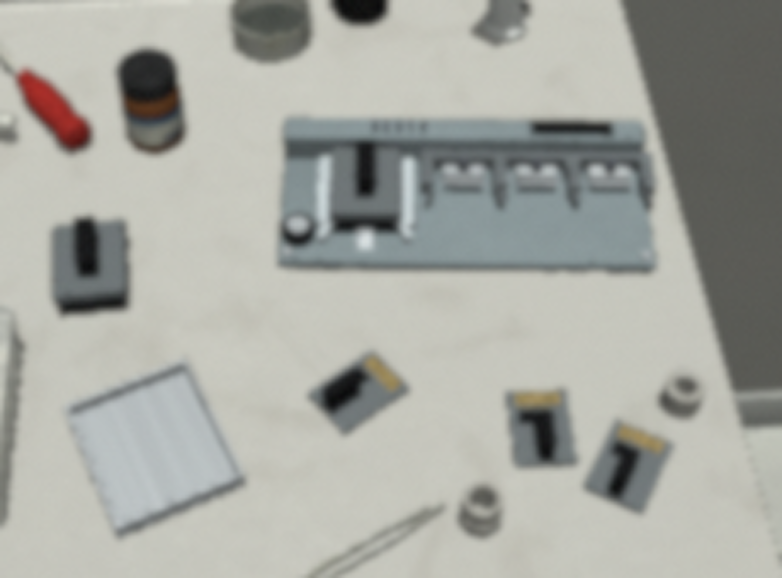

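View pics/d0z.png

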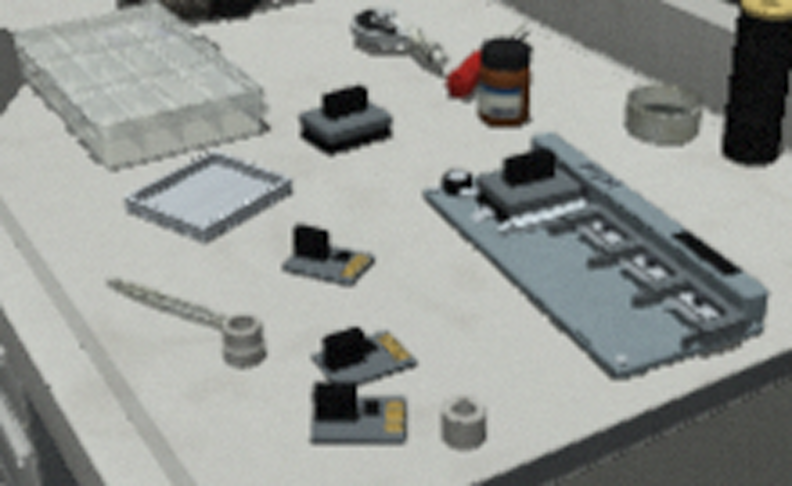

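```bash
python3 - <<'E'
from h import *
from bench import arm
d=arm.get_image("scene")
def z(x,y,h): return onz(d,(x+.5)/3.4-.5+150,(y+.5)/3.4-.5+110,h).round(1)
for n,x,y,h in [("plate FL",279,264,10),("plate FR",655,268,10),("bar RL",286,118,36),("bar RR",643,120,36),("button",298,222,22),
 ("tray a",70,410,14),("tray b",187,365,14),("tray c",244,484,14),("tray d",120,535,14),
 ("cp tl",52,228,23),("cp tr",126,222,23),("cp bl",55,300,23),("cp br",128,296,23),
 ("c1",372,352,5),("c1",409,386,5),("c1",346,432,5),("c1",309,395,5),
 ("c2",506,391,5),("c2",565,389,5),("c2",577,464,5),("c2",517,466,5),
 ("c3",618,421,5),("c3",672,444,5),("c3",638,512,5),("c3",585,488,5),("jar",153,140,0)]: print(n,z(x,y,h))
E
```

```text
plate FL [516.5 294.5  10. ]
plate FR [629.2  54.6  10. ]
bar RL [624.8 345.4  36. ]
bar RR [739.4 104.9  36. ]
button [548.2 295.5  22. ]
tray a [347.  356.5  14. ]
tray b [410.7 306.6  14. ]
tray c [348.5 228.5  14. ]
tray d [284.8 278.8  14. ]
cp tl [465.9 449.6  23. ]
cp tr [493.7 405.3  23. ]
cp bl [412.8 411.   23. ]
cp br [437.5 368.1  23. ]
c1 [479.8 203.7   5. ]
c1 [465.7 169.6   5. ]
c1 [415.3 191.1   5. ]
c1 [430.3 225.9   5. ]
c2 [490.1 110.3   5. ]
c2 [508.7  75.8   5. ]
c2 [458.3  48.6   5. ]
c2 [440.2  82.3   5. ]
c3 [500.3  36.    5. ]
c3 [498.9  -1.    5. ]
c3 [442.5   2.6   5. ]
c3 [444.1  38.    5. ]
jar [590.  445.3   0. ]
```

Call:
step_arm:
  series:
    - [0.05,-0.08,0.02,0,0,0.05]
    - [0.15,-0.2,0.05,0,0,0.12]
    - [0.632,-0.91,0.172,0,0,0.54]
    - [0.632,-0.91,0.172,0,0,0.54]
    - [0.632,-0.91,0.172,0,0,0.54]
    - [0.632,-0.91,0.172,0,0,0.54]
    - [0.632,-0.91,0.172,0,0,0.54]
    - [0.632,-0.91,0.172,0,0,0.54]
    - [0.632,-0.91,0.172,0,0,0.54]
    - [0.632,-0.91,0.172,0,0,0.54]
    - [0.632,-0.91,0.172,0,0,0.54]
    - [0.632,-0.91,0.172,0,0,0.54]

```text
clock: 1.2
position: [503.0, 205.3, 301.3]
ee_rot: [0.976, 0.216, 0.001, 0.0]
contact_force: [0.3, 1.4, 0.2]
gripper_width: 85.5
```

Call:
step_arm:
  series:
    - [0,0,0,0,0,0]
    - [0,0,0,0,0,0]
    - [0,0,0,0,0,0]
    - [0,0,0,0,0,0]

```text
clock: 1.53
position: [499.3, 211.0, 299.8]
ee_rot: [0.976, 0.22, -0.0, 0.0]
contact_force: [-1.1, -1.1, 0.3]
gripper_width: 85.3
```

```bash
python3 - <<'E'
from h import *
from bench import arm
import pickle
d=arm.get_image("wrist"); cv2.imwrite("pics/w1.png",cv2.resize(d["image"][:,:,::-1],(800,600),interpolation=cv2.INTER_CUBIC)); pickle.dump(d,open("w1.pkl","wb"))
s=arm.read_state();print(s["position"],s["ee_rot"],s["clock"]);print(d["world_from_camera"])
E
```

```text
[499.37828184 211.07856717 299.89465527] [ 9.75499413e-01  2.20001922e-01 -2.13401374e-04  6.72833908e-05] 1.5833
[[ 4.28838322e-01  8.53999282e-01  2.94589411e-01  5.75466361e+02]
 [-9.03381210e-01  4.05500904e-01  1.39539982e-01  2.47339365e+02]
 [-2.89228203e-04 -3.25966630e-01  9.45381231e-01  4.43392872e+02]
 [ 0.00000000e+00  0.00000000e+00  0.00000000e+00  1.00000000e+00]]
```

View pics/w1.png

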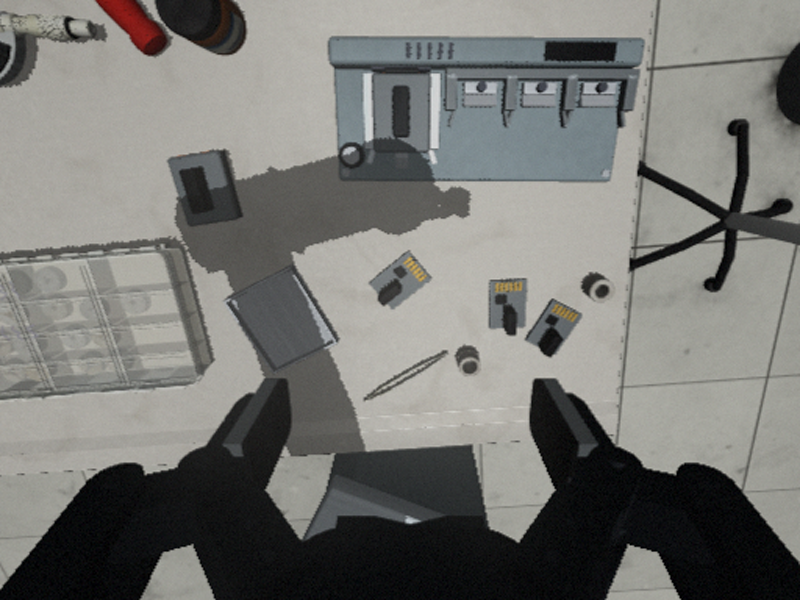

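The wrist view is clear: tester aligned at (475,110), charged pack (205,188), tray (282,318), cards (400,280), (508,305), (553,327), jar top (205,20). I'll enlarge it for corners.

```bash
python3 - <<'E'
from h import *
import pickle
d=pickle.load(open("w1.pkl","rb"));im=d["image"][:,:,::-1]
cv2.imwrite("pics/w1a.png",cv2.resize(im[20:120,205:420],None,fx=3.7,fy=3.7,interpolation=cv2.INTER_CUBIC))
cv2.imwrite("pics/w1b.png",cv2.resize(im[90:245,100:380],None,fx=2.85,fy=2.85,interpolation=cv2.INTER_CUBIC))
E
```

```text
(no output)
```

View pics/w1a.png

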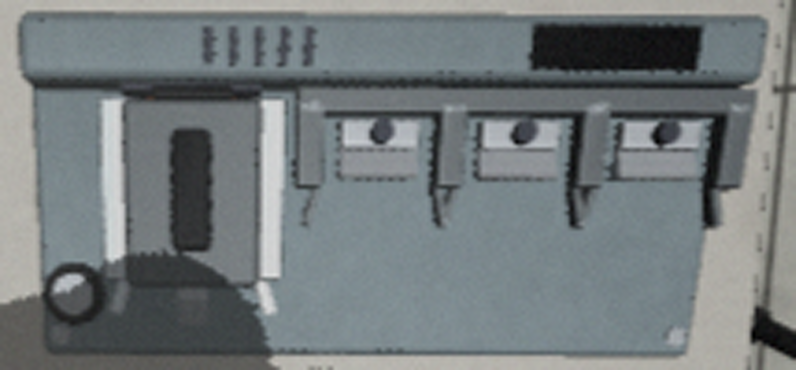

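View pics/w1b.png

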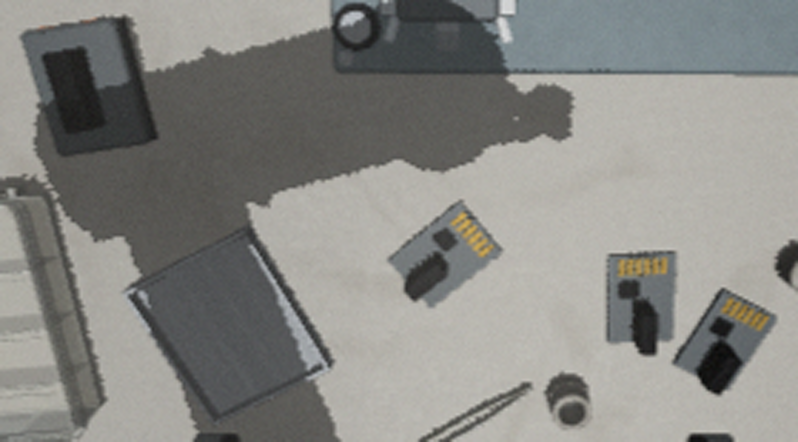

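```bash
python3 - <<'E'
from h import *
import pickle
d=pickle.load(open("w1.pkl","rb"))
A=lambda x,y,h:onz(d,(x+.5)/3.7-.5+205,(y+.5)/3.7-.5+20,h)
B=lambda x,y,h:onz(d,(x+.5)/2.85-.5+100,(y+.5)/2.85-.5+90,h)
L=np.array([[-60,125],[-60,-145],[60,125],[60,-145],[-36,110],[0,62]],float)
W=np.array([A(48,352,10),A(687,354,10),A(22,14,36),A(766,18,36),A(73,293,22),A(191,190,53.5)])[:,:2]
def fit(L,W):
    lc,wc=L.mean(0),W.mean(0);H=(L-lc).T@(W-wc)
    a=np.arctan2(H[0,1]-H[1,0],H[0,0]+H[1,1]);R=np.array([[np.cos(a),-np.sin(a)],[np.sin(a),np.cos(a)]])
    t=wc-R@lc;return a,t,(W-(L@R.T+t))
a,t,r=fit(L,W);print("tester",np.degrees(a),t,"\n",r.round(1))
R=np.array([[np.cos(a),-np.sin(a)],[np.sin(a),np.cos(a)]])
for n,p in dict(bay=(0,62),bayfront=(-80,62),button=(-36,110),c1=(0,-10),c2=(0,-64),c3=(0,-118),c1s=(-37,-10)).items(): print(n,(R@p+t).round(1))
def rect(n,pts,h,sx,sy):
    W=np.array([B(x,y,h) for x,y in pts])[:,:2]
    a,t,r=fit(np.array([[sx,sy],[sx,-sy],[-sx,-sy],[-sx,sy]])/2.,W)
    print(n,"deg",np.degrees(a).round(1),t.round(1),"res",np.abs(r).max().round(1))
rect("card A",[(461,201),(501,248),(430,306),(388,259)],5,56,40)
rect("card B",[(608,254),(676,252),(674,341),(607,342)],5,56,40)
rect("card C",[(723,289),(776,318),(721,395),(673,363)],5,56,40)
rect("pack top",[(22,33),(121,16),(157,136),(61,155)],23,66,52)
rect("rib",[(43,53),(86,46),(104,126),(63,133)],43.5,40,14)
rect("tray",[(250,229),(331,366),(216,419),(127,290)],14,100,86)
rect("tray'",[(331,366),(216,419),(127,290),(250,229)],14,100,86)
rect("tray floor",[(250,229),(331,366),(216,419),(127,290)],14,100,86)
E
```

```text
tester 25.176697682812353 [626.31942124 211.19109434] 
 [[ 1.5 -1.1]
 [ 0.7  0.9]
 [-0.  -2.6]
 [-2.4  1.8]
 [ 0.3  0.5]
 [-0.1  0.4]]
bay [599.9 267.3]
bayfront [527.5 233.3]
button [546.9 295.4]
c1 [630.6 202.1]
c2 [653.5 153.3]
c3 [676.5 104.4]
c1s [597.1 186.4]
card A deg -24.8 [450.1 200. ] res 1.4
card B deg 28.1 [475.9  80.6] res 1.5
card C deg -3.7 [472.4  20.5] res 2.6
pack top deg 34.9 [458.9 411.1] res 2.4
rib deg 30.7 [459.3 410.1] res 3.5
tray deg -38.4 [355.2 297.3] res 9.9
tray' deg -128.3 [355.2 297.3] res 2.4
tray floor deg -38.4 [355.2 297.3] res 9.9
```

Call:
step_arm:
  series:
    - [0.119,0.211,-0.3,0,0,0]
    - [0.119,0.211,-0.3,0,0,0]
    - [0.119,0.211,-0.3,0,0,0]
    - [0.119,0.211,-0.3,0,0,0]
    - [0.119,0.211,-0.6,0,0,0]
    - [0.119,0.211,-0.6,0,0,0]
    - [0.119,0.211,-0.6,0,0,0]
    - [0.119,0.211,-0.6,0,0,0]
    - [0.119,0.211,-0.6,0,0,0]
    - [0.119,0.211,-0.6,0,0,0]
  jaw: -1

```text
clock: 2.42
position: [548.9, 296.0, 62.4]
ee_rot: [0.976, 0.22, 0.002, -0.0]
contact_force: [0.8, 0.3, 1.3]
gripper_width: -0.2
```

```bash
cat > snap.py <<'E'
import sys
from h import *
from bench import arm
import pickle
# snap.py out cam:x0:y0:x1:y1 ...
out=sys.argv[1]
for i,a in enumerate(sys.argv[2:]):
    p=a.split(":");d=arm.get_image(p[0]);pickle.dump(d,open(f"{out}_{p[0]}.pkl","wb"))
    im=d["image"][:,:,::-1]
    if len(p)>1:
        x0,y0,x1,y1=map(int,p[1:]);im=im[y0:y1,x0:x1]
    f=min(800/im.shape[1],600/im.shape[0]);print(p[0],"scale",f)
    cv2.imwrite(f"pics/{out}_{p[0]}.png",cv2.resize(im,None,fx=f,fy=f,interpolation=cv2.INTER_CUBIC))
s=arm.read_state();print(s["position"].round(2),s["ee_rot"].round(4),s["contact_force"].round(1),s["gripper_width"],s["clock"])
E
python3 snap.py a1 side:230:130:380:250 wrist
```

```text
side scale 5.0
wrist scale 1.5625
[549.29 296.11  63.54] [ 0.9756  0.2195  0.0029 -0.0013] [ 0.1 -0.3 -0.1] 0.2786789419006708 2.5167
```

View pics/a1_side.png

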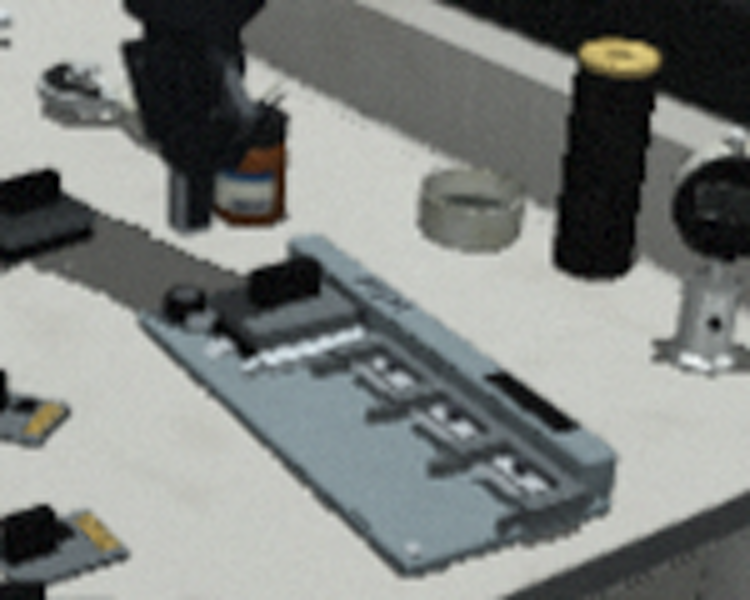

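View pics/a1_wrist.png

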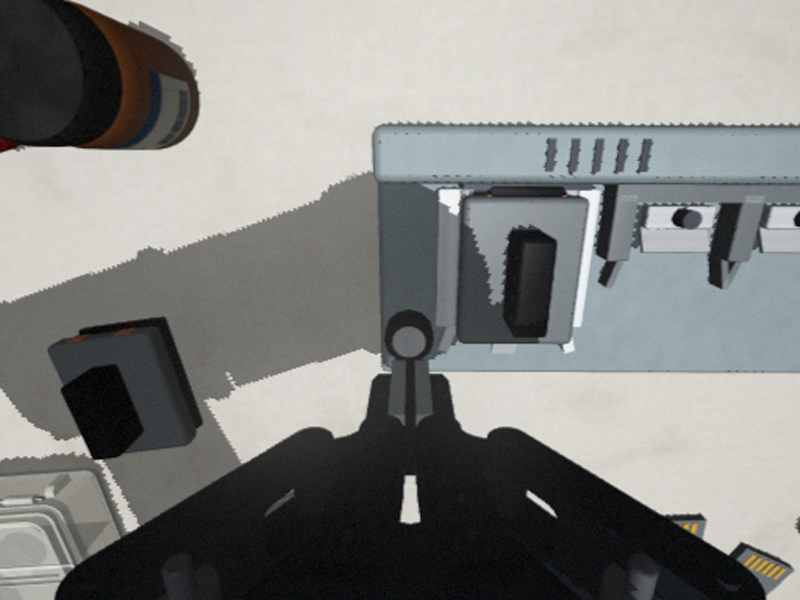

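Good view: button centre at (409,341) in the enlarged wrist frame, just ahead of the closed fingertips; the jar is well clear on the left.

```bash
python3 - <<'E'
from h import *
import pickle
from bench import arm
d=pickle.load(open("a1_wrist.pkl","rb"))
k=1.5625
g=lambda x,y,h:onz(d,(x+.5)/k-.5,(y+.5)/k-.5,h).round(1)
print("button",g(409,342,22),"rib top corners",g(508,228,53.5),g(556,236,53.5),g(553,338,53.5),g(503,330,53.5))
print("bar RL",g(375,126,36), "plate FL",g(383,369,10))
print(arm.read_state()["position"])
E
```

```text
button [546.3 295.5  22. ] rib top corners [616.3 288.5  53.5] [621.3 271.2  53.5] [585.8 250.6  53.5] [580.2 270.3  53.5]
bar RL [627.5 348.1  36. ] plate FL [521.3 298.8  10. ]
[549.29092094 296.10641457  63.53890182]
```

Call:
step_arm:
  series:
    - [-0.003,-0.001,-0.04,0,0,0]
    - [-0.004,-0.002,-0.075,0,0,0]
    - [-0.004,-0.002,-0.09,0,0,0]
    - [-0.004,-0.002,-0.09,0,0,0]
    - [-0.004,-0.002,-0.095,0,0,0]
    - [-0.004,-0.002,-0.1,0,0,0]
    - [-0.004,-0.002,-0.1,0,0,0]
    - [-0.004,-0.002,-0.1,0,0,0]

```text
clock: 3.18
position: [547.0, 294.3, 21.2]
ee_rot: [0.976, 0.219, 0.001, -0.001]
contact_force: [0.5, 0.1, 1.6]
gripper_width: 0.2
```

Call:
step_arm:
  series:
    - [0,0,-0.005,0,0,0]
    - [0,0,-0.01,0,0,0]
    - [0,0,-0.013,0,0,0]
    - [0,0,-0.016,0,0,0]
    - [0,0,-0.016,0,0,0]
    - [0,0,-0.016,0,0,0]

```text
clock: 3.68
position: [546.5, 294.0, 14.9]
ee_rot: [0.976, 0.219, 0.001, -0.0]
contact_force: [-1.1, -0.0, 6.9]
gripper_width: -0.1
```

```bash
python3 snap.py a2 wrist
```

```text
wrist scale 1.5625
[546.55 293.99  14.87] [ 9.757e-01  2.192e-01  7.000e-04 -1.000e-04] [-0.7  1.   7.7] -0.04531580231756904 3.7333
```

View pics/a2_wrist.png

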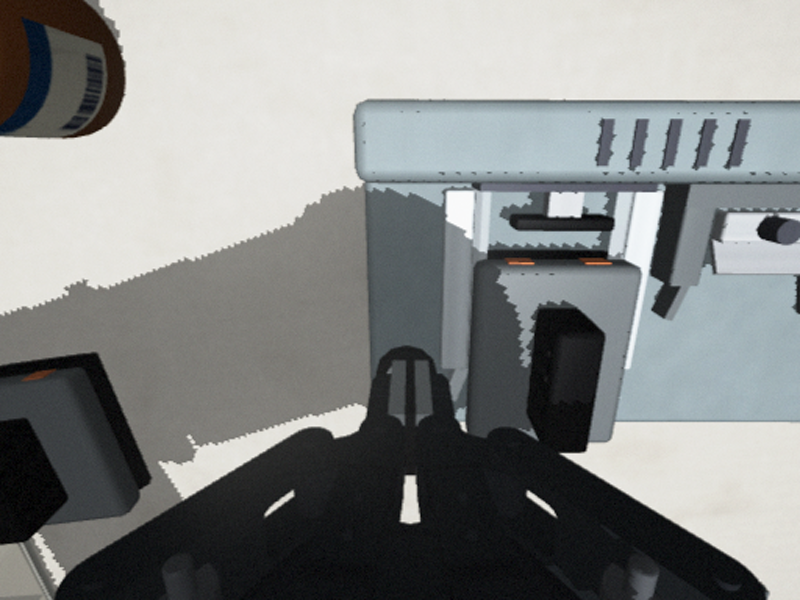

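The button press worked: the spent pack has popped forward of the ejector pad (pad at (562,222), pack rear edge at y≈262). Lifting and locating its rib.

Call:
step_arm:
  series:
    - [0,0,0.1,0,0,0]
    - [0,0,0.2,0,0,0]
    - [0,0,0.28,0,0,0]
    - [0.05,-0.1,0.28,0,0,0]
    - [0.05,-0.1,0.28,0,0,0]
    - [0.05,-0.1,0.28,0,0,0]
    - [0.05,-0.1,0.28,0,0,0]

```text
clock: 4.32
position: [565.3, 252.9, 124.6]
ee_rot: [0.976, 0.218, -0.001, 0.0]
contact_force: [-0.8, 0.2, 0.0]
gripper_width: 0.1
```

Call:
step_arm:
  series:
    - [0,0,0,0,0,0]
    - [0,0,0,0,0,0]
    - [0,0,0,0,0,0]
  jaw: 0

```text
clock: 4.57
position: [565.5, 254.1, 125.0]
ee_rot: [0.976, 0.219, -0.001, 0.0]
contact_force: [-0.4, -0.0, -1.0]
gripper_width: 35.7
```

```bash
python3 snap.py a3 wrist
```

```text
wrist scale 1.5625
[565.63 254.12 125.14] [ 9.756e-01  2.194e-01 -5.000e-04  2.000e-04] [-1.  -0.1 -0. ] 42.05552226960382 4.6167
```

View pics/a3_wrist.png

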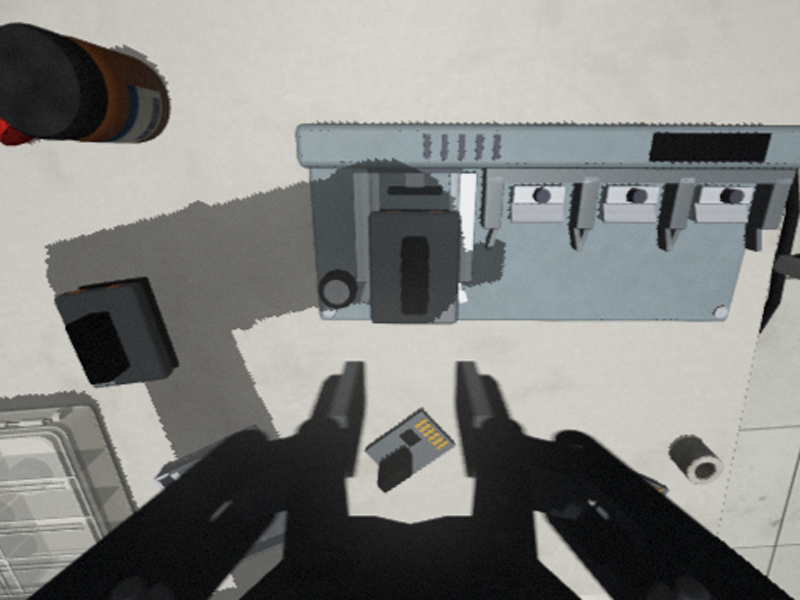

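```bash
python3 - <<'E'
from h import *
import pickle
d=pickle.load(open("a3_wrist.pkl","rb"))
k=1.5625
im=d["image"][:,:,::-1][130:220,190:310]
cv2.imwrite("pics/a3z.png",cv2.resize(im,None,fx=6,fy=6,interpolation=cv2.INTER_CUBIC))
g=lambda x,y,h:onz(d,(x+.5)/k-.5,(y+.5)/k-.5,h).round(1)
P=np.array([g(402,237,53.5),g(428,237,53.5),g(428,314,53.5),g(401,314,53.5)]);print(P,P.mean(0))
a=np.radians(25.18);R=np.array([[np.cos(a),-np.sin(a)],[np.sin(a),np.cos(a)]])
print("local",(R.T@(P.mean(0)[:2]-[626.3,211.2])))
Q=np.array([g(371,211,33),g(457,209,33),g(458,322,33),g(371,322,33)]);print(Q,Q.mean(0),R.T@(Q.mean(0)[:2]-[626.3,211.2]))
for n,p in {"RL":(297,127,36),"button":(338,290,22),"FL":(320,320,10),"FR":(727,319,10)}.items(): print(n,R.T@(g(*p)[:2]-[626.3,211.2]))
E
```

```text
[[601.4 275.8  53.5]
 [607.2 263.7  53.5]
 [568.9 245.   53.5]
 [562.6 258.3  53.5]] [585.025 260.7    53.5  ]
local [-16.29242945  62.35729602]
[[603.4 296.   33. ]
 [624.7 253.6  33. ]
 [565.1 222.   33. ]
 [542.6 269.4  33. ]] [583.95 260.25  33.  ] [-17.45673679  62.40743017]
RL [ 58.2675619  122.99699683]
button [-34.35413699 109.081865  ]
FL [-59.27949343 124.22572865]
FR [ -57.78583508 -144.77101666]
```

View pics/a3z.png

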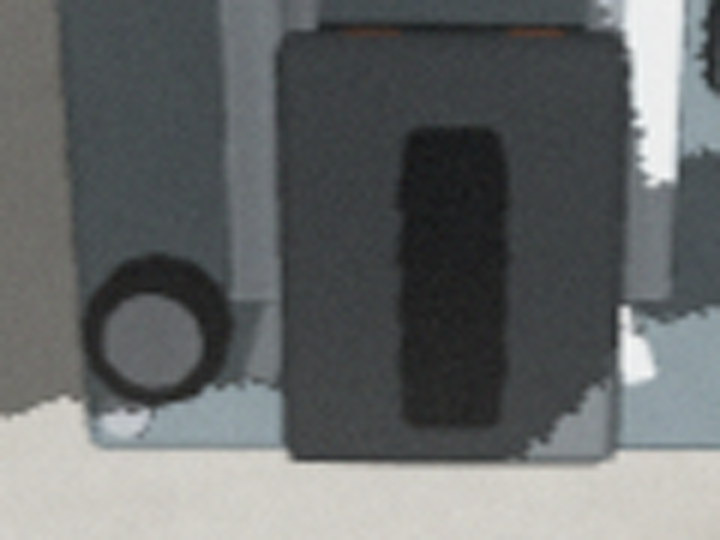

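Call:
step_arm:
  series:
    - [0.046,0.017,-0.05,0,0,0]
    - [0.046,0.017,-0.12,0,0,0]
    - [0.046,0.017,-0.17,0,0,0]
    - [0.046,0.017,-0.2,0,0,0]
    - [0.046,0.017,-0.215,0,0,0]
    - [0.046,0.017,-0.225,0,0,0]
    - [0.046,0.017,-0.225,0,0,0]

```text
clock: 5.2
position: [584.5, 260.6, 35.7]
ee_rot: [0.976, 0.219, 0.0, 0.0]
contact_force: [0.1, 0.1, 0.9]
gripper_width: 42.8
```

Call:
step_arm:
  series:
    - [0,0,0,0,0,0]
    - [0,0,0,0,0,0]
    - [0,0,0,0,0,0]
    - [0,0,0,0,0,0]
    - [0,0,0,0,0,0]
    - [0,0,0,0,0,0]
  jaw: -1

```text
clock: 5.7
position: [585.1, 260.9, 37.1]
ee_rot: [0.976, 0.219, 0.001, -0.0]
contact_force: [-0.8, 0.8, 5.7]
gripper_width: 12.6
```

```bash
python3 snap.py a4 wrist side:230:100:380:220
```

```text
wrist scale 1.5625
side scale 5.0
[585.11 260.88  37.13] [ 9.757e-01  2.192e-01  1.100e-03 -3.000e-04] [-1.  -0.5  6.5] 12.447497138650114 5.8
```

View pics/a4_wrist.png

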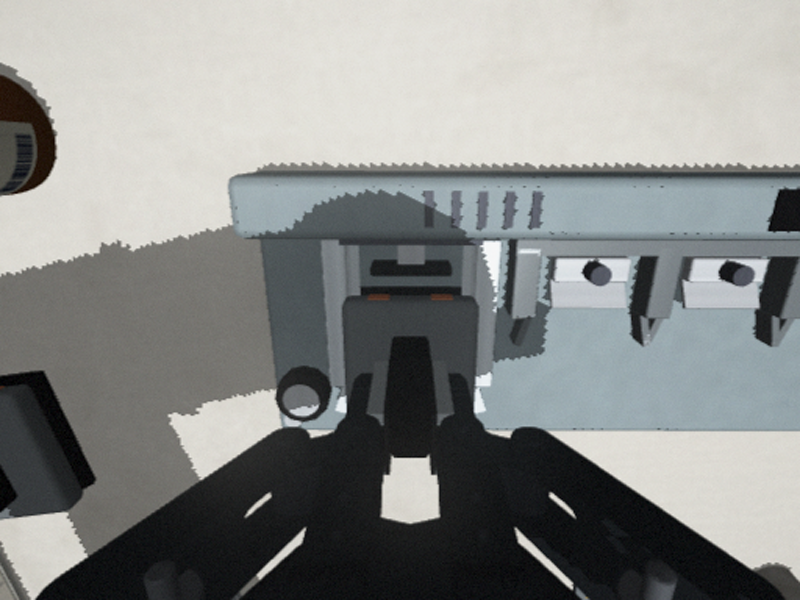

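View pics/a4_side.png

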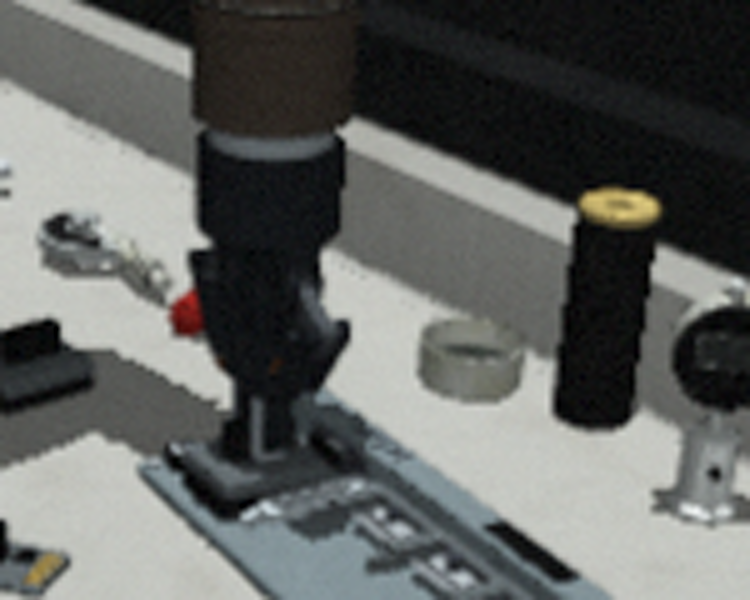

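Call:
step_arm:
  series:
    - [-0.02,-0.0094,0.003,0,0,0]
    - [-0.05,-0.0235,0.003,0,0,0]
    - [-0.08,-0.0376,0.003,0,0,0]
    - [-0.11,-0.0517,0.003,0,0,0]
    - [-0.14,-0.0658,0.003,0,0,0]
    - [-0.17,-0.08,0.003,0,0,0]
    - [-0.17,-0.08,0.003,0,0,0]
    - [-0.17,-0.08,0.003,0,0,0]

```text
clock: 6.47
position: [515.5, 227.7, 36.7]
ee_rot: [0.976, 0.219, -0.001, 0.0]
contact_force: [-0.2, 0.3, -0.8]
gripper_width: 12.6
```

```bash
python3 snap.py a5 wrist
```

```text
wrist scale 1.5625
[516.33 228.25  36.74] [ 9.757e-01  2.190e-01 -1.000e-04  1.000e-04] [ 1.   0.5 -0.9] 12.96672117669979 6.5167
```

View pics/a5_wrist.png

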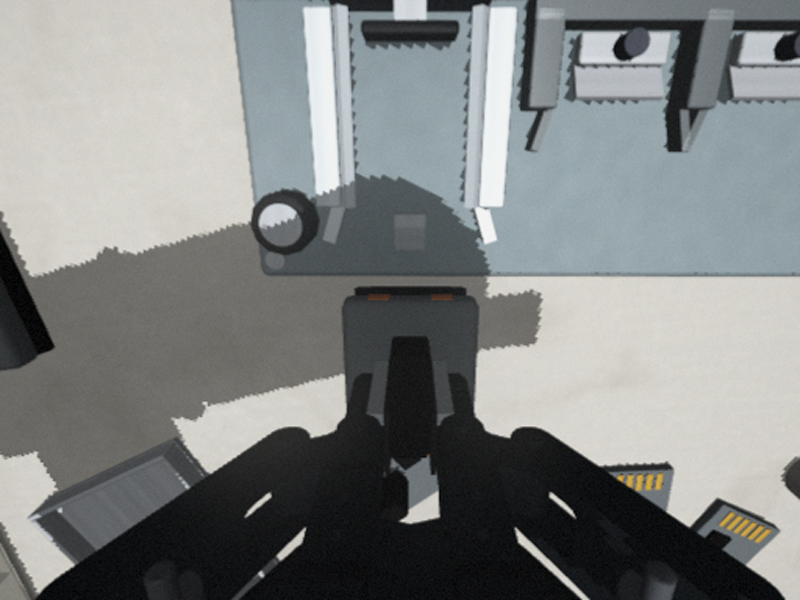

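Call:
step_arm:
  series:
    - [0,0,0.06,0,0,0]
    - [0,0,0.13,0,0,0]
    - [-0.05,0.02,0.18,0,0,0.04]
    - [-0.13,0.05,0.18,0,0,0.1]
    - [-0.22,0.09,0.18,0,0,0.17]
    - [-0.31,0.13,0.18,0,0,0.24]
    - [-0.38,0.16,0.18,0,0,0.295]
    - [-0.407,0.17,0.18,0,0,0.295]
    - [-0.407,0.17,0.18,0,0,0.295]
    - [-0.407,0.17,0.18,0,0,0.295]

```text
clock: 7.35
position: [353.7, 297.2, 109.0]
ee_rot: [0.899, 0.438, 0.0, -0.0]
contact_force: [-0.5, -0.6, -2.0]
gripper_width: 12.8
```

```bash
python3 snap.py a6 wrist scene:150:150:400:300
```

```text
wrist scale 1.5625
scene scale 3.2
[354.5  296.66 108.87] [ 8.996e-01  4.368e-01  2.000e-04 -0.000e+00] [ 0.9 -0.7 -0.6] 12.673905127713358 7.45
```

View pics/a6_wrist.png

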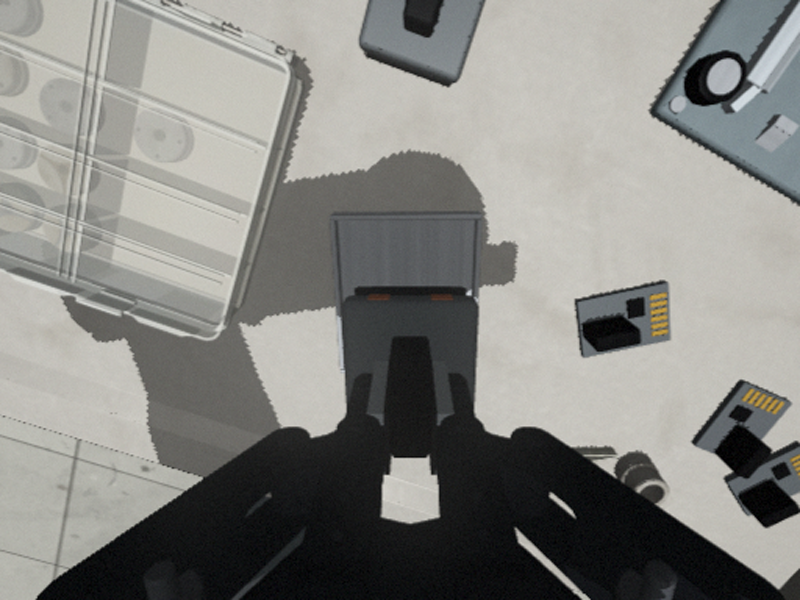

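View pics/a6_scene.png

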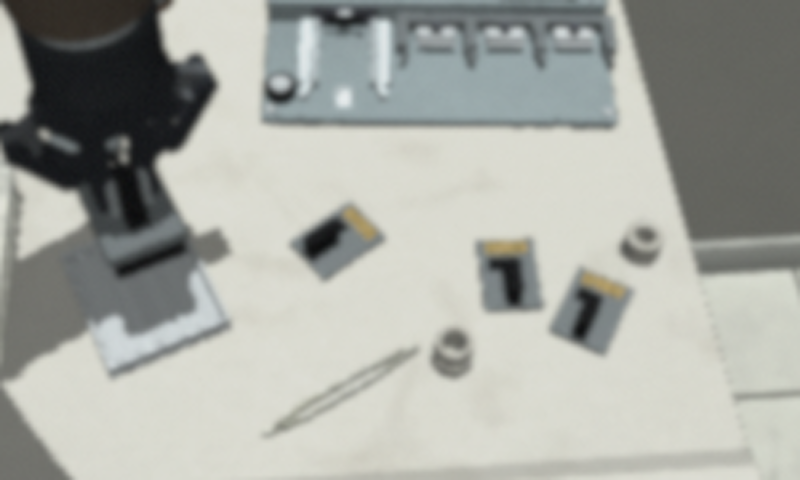

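```bash
python3 - <<'E'
from h import *
import pickle
d=pickle.load(open("a6_wrist.pkl","rb"))
k=1.5625
g=lambda x,y,h:onz(d,(x+.5)/k-.5,(y+.5)/k-.5,h)[:2]
a,b,c=g(332,214,14),g(487,213,14),g(342,368,14)
m=(a+b)/2;v=(b-a)/np.linalg.norm(b-a);n=np.array([-v[1],v[0]])
print(a,b,np.linalg.norm(b-a),m,"centre",m-50*n, np.degrees(np.arctan2(n[1],n[0])))
E
```

```text
[350.35550816 363.73959988] [419.10465046 310.56582396] 86.91314637367516 [384.73007931 337.15271192] centre [354.13989926 297.60222665] 52.27997038097788
```

Call:
step_arm:
  series:
    - [0,0,-0.06,0,0,0]
    - [0,0,-0.13,0,0,0]
    - [0,0,-0.17,0,0,0]
    - [0,0,-0.185,0,0,0]
    - [0,0,-0.19,0,0,0]
    - [0,0,-0.195,0,0,0]
    - [0,0,-0.197,0,0,0]
    - [0,0,-0.199,0,0,0]
    - [0,0,-0.2,0,0,0]

```text
clock: 8.2
position: [354.3, 297.0, 30.1]
ee_rot: [0.899, 0.437, 0.001, -0.0]
contact_force: [-0.6, -2.1, 7.0]
gripper_width: 12.8
```

Firm contact with the tray floor. Release and rise.

Call:
step_arm:
  series:
    - [0,0,0.003,0,0,0]
    - [0,0,0.003,0,0,0]
    - [0,0,0.003,0,0,0]
    - [0,0,0.003,0,0,0]
    - [0,0,0.04,0,0,0]
    - [0,0,0.12,0,0,0]
    - [0,0,0.2,0,0,0]
    - [0.02,0.02,0.3,0,0,0]
    - [0.05,0.05,0.35,0,0,0]
    - [0.05,0.05,0.35,0,0,0]
  jaw: 0.1

```text
clock: 9.03
position: [377.4, 321.0, 174.7]
ee_rot: [0.899, 0.438, 0.006, -0.003]
contact_force: [1.4, 0.0, -0.4]
gripper_width: 47.0
```

```bash
python3 snap.py a7 wrist scene:150:150:400:300
```

```text
wrist scale 1.5625
scene scale 3.2
[373.64 316.69 169.28] [ 8.995e-01  4.369e-01  4.000e-04 -7.000e-04] [-0.4 -0.9 -1. ] 47.058652217165026 9.1333
```

View pics/a7_wrist.png

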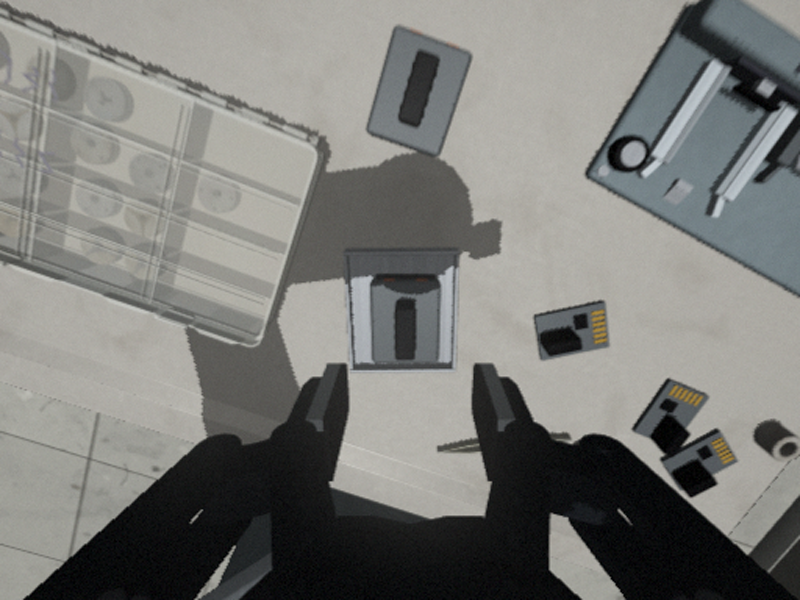

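The spent pack stands centred on its foot in the tray (405,318). The charged pack is at (419,90). I'll measure it.

```bash
cat >> h.py <<'E'
def fit(L,W):
    L=np.asarray(L,float);W=np.asarray(W,float)
    lc,wc=L.mean(0),W.mean(0);H=(L-lc).T@(W-wc)
    a=np.arctan2(H[0,1]-H[1,0],H[0,0]+H[1,1]);R=np.array([[np.cos(a),-np.sin(a)],[np.sin(a),np.cos(a)]])
    t=wc-R@lc;return a,t,(W-(L@R.T+t))
def rect(d,n,pts,h,sx,sy,k=1.5625,off=(0,0)):
    # pts order: front-left, front-right, back-right, back-left in object frame (x forward)
    W=np.array([onz(d,(x+.5)/k-.5+off[0],(y+.5)/k-.5+off[1],h) for x,y in pts])[:,:2]
    a,t,r=fit(np.array([[sx,sy],[sx,-sy],[-sx,-sy],[-sx,sy]])/2.,W)
    print(n,"deg",np.degrees(a).round(1),t.round(1),"res",np.abs(r).max().round(1));return a,t
E
python3 - <<'E'
from h import *
import pickle
d=pickle.load(open("a7_wrist.pkl","rb"))
rect(d,"pack",[(398,26),(471,50),(434,155),(367,132)],23,66,52)
rect(d,"rib",[(413,50),(440,57),(420,127),(400,118)],43.5,40,14)
im=d["image"][:,:,::-1][10:110,225:310]
cv2.imwrite("pics/a7z.png",cv2.resize(im,None,fx=6,fy=6,interpolation=cv2.INTER_CUBIC))
E
```

```text
pack deg 33.5 [455.7 413.2] res 3.4
rib deg 37.1 [455.5 412.7] res 1.8
```

View pics/a7z.png

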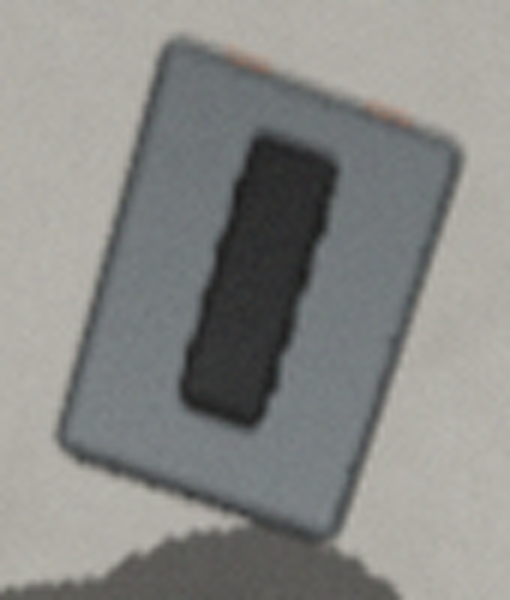

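Call:
step_arm:
  series:
    - [0.05,0.06,0,0,0,-0.05]
    - [0.11,0.13,-0.02,0,0,-0.11]
    - [0.17,0.2,-0.06,0,0,-0.16]
    - [0.207,0.24,-0.13,0,0,-0.187]
    - [0.207,0.24,-0.2,0,0,-0.187]
    - [0.207,0.24,-0.27,0,0,-0.187]
    - [0.207,0.24,-0.31,0,0,-0.187]
    - [0.207,0.24,-0.335,0,0,-0.187]
    - [0.207,0.24,-0.35,0,0,-0.187]
    - [0.207,0.24,-0.355,0,0,-0.187]
    - [0.207,0.24,-0.355,0,0,-0.187]

```text
clock: 10.05
position: [456.4, 412.3, 26.9]
ee_rot: [0.954, 0.301, -0.0, 0.0]
contact_force: [0.2, -0.6, 0.7]
gripper_width: 47.3
```

```bash
python3 snap.py a8 wrist
```

```text
wrist scale 1.5625
[456.68 412.77  27.7 ] [ 9.536e-01  3.009e-01  6.000e-04 -3.000e-04] [0.6 0.7 0.5] 46.78956744072784 10.1
```

View pics/a8_wrist.png

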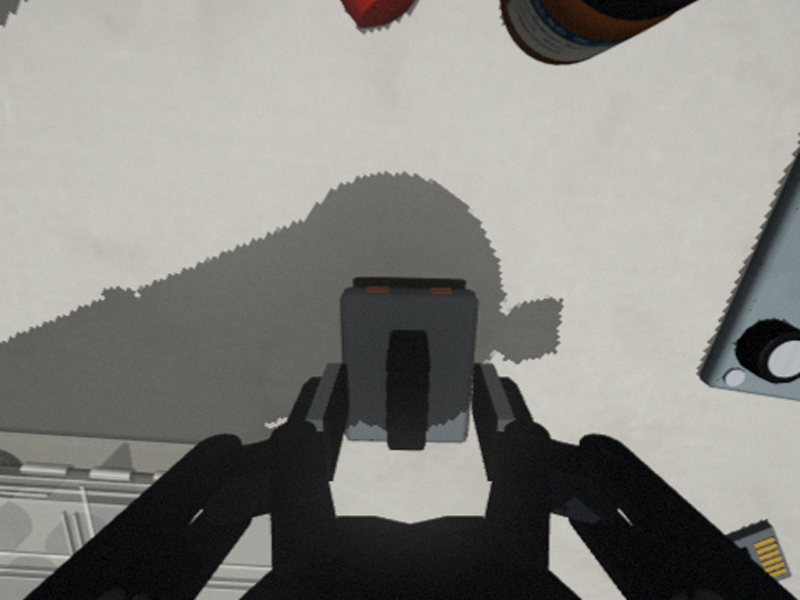

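Call:
step_arm:
  series:
    - [0,0,0,0,0,0]
    - [0,0,0,0,0,0]
    - [0,0,0,0,0,0]
    - [0,0,0,0,0,0]
    - [0,0,0,0,0,0]
    - [0,0,0,0,0,0]
  jaw: -1

```text
clock: 10.6
position: [456.8, 413.1, 28.1]
ee_rot: [0.954, 0.301, 0.001, -0.001]
contact_force: [-1.6, 0.9, 5.6]
gripper_width: 12.5
```

```bash
python3 snap.py a9 wrist
```

```text
wrist scale 1.5625
[456.79 413.06  28.08] [ 9.536e-01  3.010e-01  8.000e-04 -5.000e-04] [-1.2  0.3  4.9] 12.677136741414554 10.65
```

View pics/a9_wrist.png

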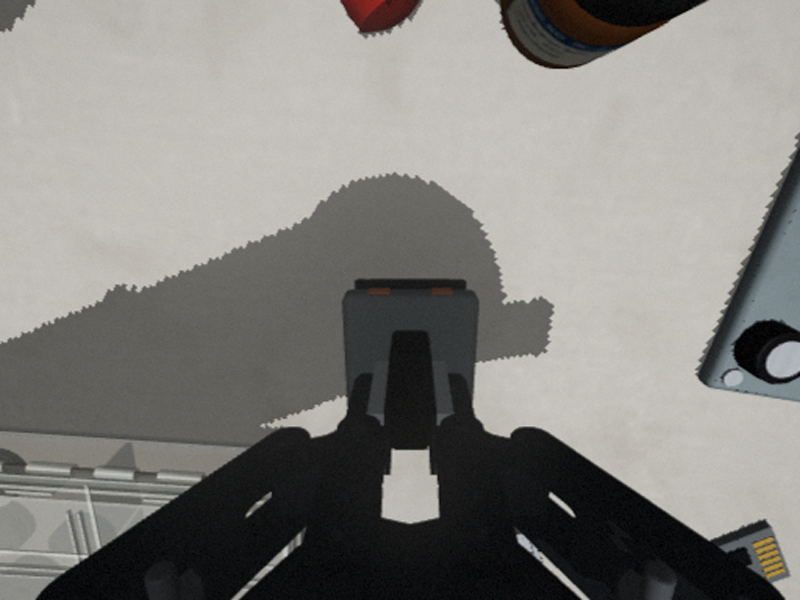

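```bash
python3 - <<'E'
from h import *
import pickle
k=1.5625
def off(f,pl,pr,z,tcp):
    d=pickle.load(open(f,"rb"))
    g=lambda x,y:onz(d,(x+.5)/k-.5,(y+.5)/k-.5,z)[:2]
    a,b=g(*pl),g(*pr);R=d["world_from_camera"][:3,:3];n=R[:2,1]/np.linalg.norm(R[:2,1]);l=-R[:2,0]
    m=(a+b)/2-np.array(tcp);print(np.linalg.norm(b-a),"fwd",m@n-33,"left",m@l)
off("a9_wrist.pkl",(343,291),(478,291),23,(456.79,413.06))
off("a4_wrist.pkl",(343,298),(478,298),33,(585.11,260.88))
off("a5_wrist.pkl",(343,298),(478,298),33,(516.3,228.2))
E
```

```text
50.15722263982127 fwd 1.6929629826278116 left -0.09641828163954694
50.13119927925789 fwd -0.7675853832562112 left -0.04966196091854483
49.91564764562043 fwd -1.4885528594290456 left -0.13482974107718435
```

Call:
step_arm:
  series:
    - [0,0,0.06,0,0,0]
    - [0.01,-0.03,0.12,0,0,0]
    - [0.04,-0.11,0.145,0,0,-0.03]
    - [0.07,-0.2,0.145,0,0,-0.06]
    - [0.1,-0.29,0.145,0,0,-0.09]
    - [0.13,-0.38,0.145,0,0,-0.109]
    - [0.15,-0.44,0.14,0,0,-0.109]
    - [0.1585,-0.457,0.12,0,0,-0.109]
    - [0.1585,-0.457,0.08,0,0,-0.109]
    - [0.1585,-0.457,0.05,0,0,-0.109]
    - [0.1585,-0.457,0.035,0,0,-0.109]
    - [0.1585,-0.457,0.035,0,0,-0.109]

```text
clock: 11.65
position: [519.1, 229.2, 39.2]
ee_rot: [0.976, 0.218, -0.001, 0.001]
contact_force: [1.2, 0.8, -1.7]
gripper_width: 12.4
```

```bash
python3 snap.py b1 wrist
```

```text
wrist scale 1.5625
[519.5  229.73  40.1 ] [ 9.758e-01  2.185e-01 -7.000e-04  4.000e-04] [ 0.5  0.9 -2.5] 12.58034155770158 11.7
```

View pics/b1_wrist.png

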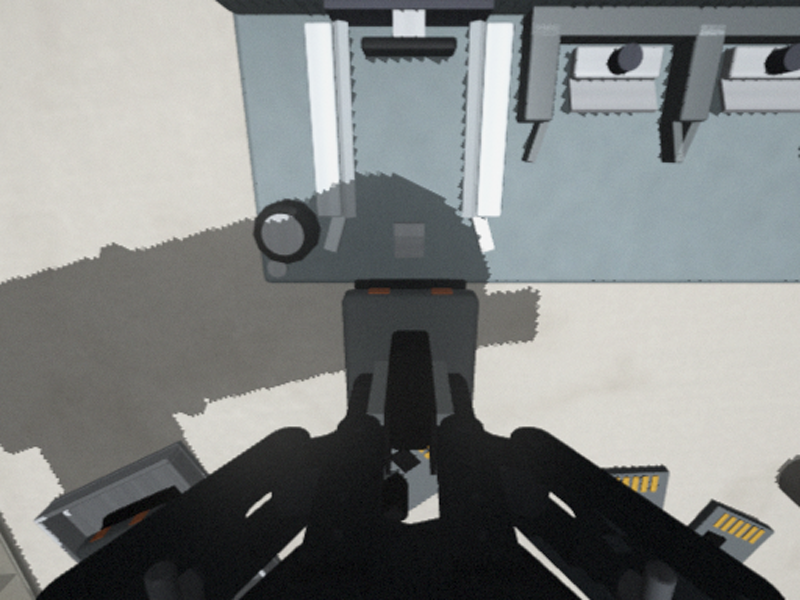

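Call:
step_arm:
  series:
    - [0,0,-0.006,0,0,0]
    - [0.02,0.0094,-0.0085,0,0,0]
    - [0.045,0.0211,-0.0085,0,0,0]
    - [0.07,0.0329,-0.0085,0,0,0]
    - [0.095,0.0446,-0.0085,0,0,0]
    - [0.12,0.0564,-0.0085,0,0,0]
    - [0.145,0.0681,-0.0085,0,0,0]
    - [0.158,0.0743,-0.0085,0,0,0]
    - [0.158,0.0743,-0.0085,0,0,0]

```text
clock: 12.45
position: [585.1, 260.6, 38.2]
ee_rot: [0.976, 0.218, 0.002, -0.0]
contact_force: [0.5, 0.1, 1.3]
gripper_width: 12.6
```

```bash
python3 snap.py b2 wrist
```

```text
wrist scale 1.5625
[584.4  260.2   38.16] [ 9.759e-01  2.184e-01  1.400e-03 -4.000e-04] [0.8 0.6 1.9] 12.569799030274776 12.5
```

View pics/b2_wrist.png

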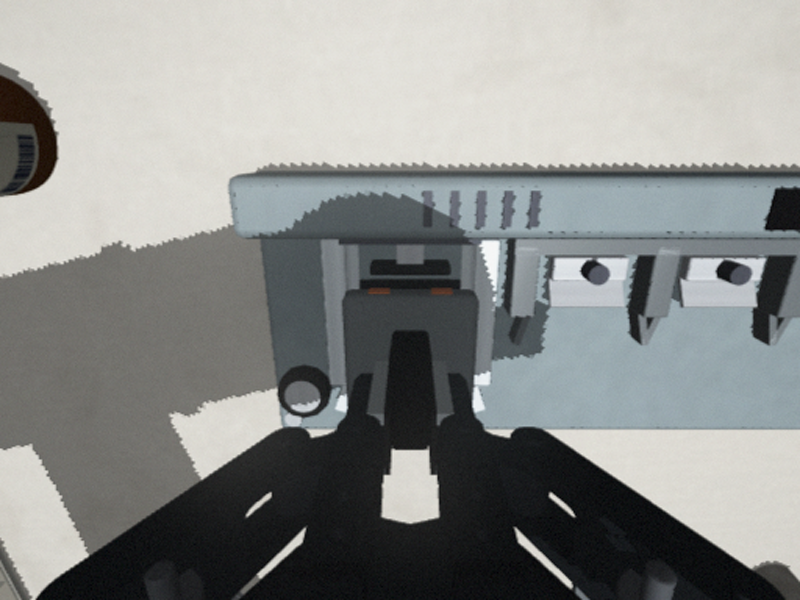

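Call:
step_arm:
  series:
    - [0.01,0.0047,0,0,0,0]
    - [0.02,0.0094,0,0,0,0]
    - [0.028,0.0132,0,0,0,0]
    - [0.034,0.016,0,0,0,0]
    - [0.034,0.016,0,0,0,0]

```text
clock: 12.92
position: [596.3, 265.5, 38.2]
ee_rot: [0.976, 0.218, -0.001, 0.0]
contact_force: [-2.8, -1.3, 5.2]
gripper_width: 12.6
```

```bash
cat > st.py <<'E'
from bench import arm
import numpy as np
s=arm.read_state();a=np.radians(25.18);R=np.array([[np.cos(a),np.sin(a)],[-np.sin(a),np.cos(a)]])
print("tcp local",(R@(s["position"][:2]-[626.3,211.2])).round(2),"z",s["position"][2].round(2),"F local",(R@s["contact_force"][:2]).round(1),s["contact_force"][2].round(1),"w",round(s["gripper_width"],1),"yaw",np.degrees(2*np.arctan2(s["ee_rot"][1],s["ee_rot"][0])).round(2),"xyz",s["position"].round(1),s["clock"])
E
python3 st.py
```

```text
tcp local [-4.02 61.86] z 38.18 F local [-3. -0.] 5.2 w 12.6 yaw 25.22 xyz [596.3 265.5  38.2] 12.9167
```

Call:
step_arm:
  series:
    - [0.0025,0.0012,0,0,0,0]
    - [0.005,0.0024,0,0,0,0]
    - [0.0075,0.0035,0,0,0,0]
    - [0.0075,0.0035,0,0,0,0]

```text
clock: 13.25
position: [598.6, 266.5, 38.2]
ee_rot: [0.976, 0.218, -0.001, 0.001]
contact_force: [-4.1, -0.4, 6.5]
gripper_width: 12.3
```

```bash
python3 st.py
```

```text
tcp local [-1.48 61.86] z 38.23 F local [-3.8  1.4] 6.5 w 12.3 yaw 25.22 xyz [598.6 266.5  38.2] 13.25
```

Call:
step_arm:
  series:
    - [0.002,0.0009,0,0,0,0]
    - [0.004,0.0019,0,0,0,0]
    - [0.006,0.0028,0,0,0,0]
    - [0.006,0.0028,0,0,0,0]

```text
clock: 13.58
position: [600.8, 267.6, 38.2]
ee_rot: [0.976, 0.218, -0.001, 0.001]
contact_force: [-5.1, -1.1, 6.6]
gripper_width: 12.3
```

```bash
python3 st.py; python3 snap.py b3 wrist
```

```text
tcp local [ 0.94 61.86] z 38.16 F local [-5.1  1.1] 6.6 w 12.3 yaw 25.22 xyz [600.8 267.6  38.2] 13.5833
wrist scale 1.5625
[600.83 267.6   38.16] [ 9.759e-01  2.183e-01 -1.500e-03  5.000e-04] [-5.9 -1.5  6.5] 12.433905660465337 13.6333
```

View pics/b3_wrist.png

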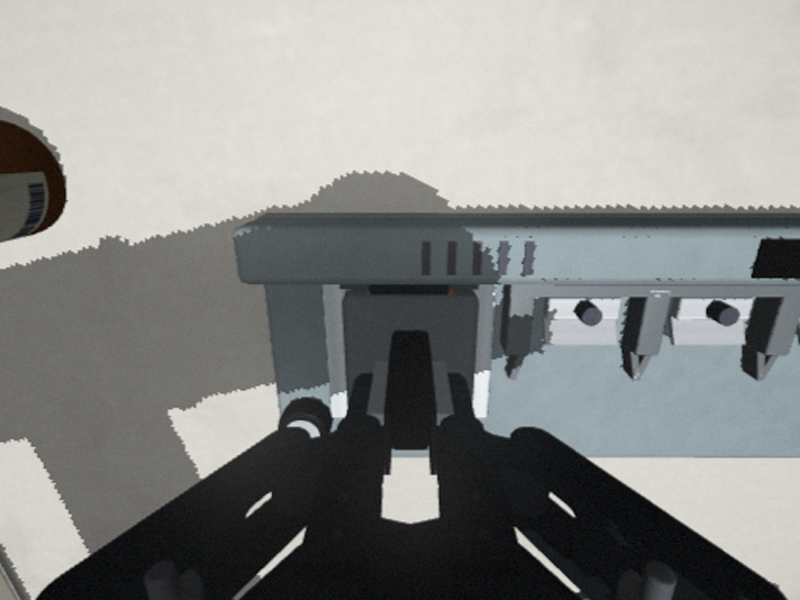

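Call:
step_arm:
  series:
    - [0.002,0.0009,0,0,0,0]
    - [0.004,0.0019,0,0,0,0]
    - [0.004,0.0019,0,0,0,0]
    - [0.004,0.0019,0,0,0,0]

```text
clock: 13.97
position: [602.3, 268.3, 38.2]
ee_rot: [0.976, 0.218, -0.002, 0.001]
contact_force: [-5.5, -1.3, 7.3]
gripper_width: 12.3
```

```bash
python3 st.py
```

```text
tcp local [ 2.6  61.84] z 38.2 F local [-5.6  1.1] 7.3 w 12.3 yaw 25.21 xyz [602.3 268.3  38.2] 13.9667
```

Call:
step_arm:
  series:
    - [0.002,0.0009,0,0,0,0]
    - [0.004,0.0019,0,0,0,0]
    - [0.004,0.0019,0,0,0,0]

```text
clock: 14.22
position: [602.6, 268.4, 38.2]
ee_rot: [0.976, 0.218, -0.003, 0.001]
contact_force: [-8.7, -1.0, 9.4]
gripper_width: 12.4
```

```bash
python3 st.py;python3 snap.py b4 wrist
```

```text
tcp local [ 2.88 61.8 ] z 38.22 F local [-8.3  2.7] 9.4 w 12.4 yaw 25.21 xyz [602.6 268.4  38.2] 14.2167
wrist scale 1.5625
[602.59 268.36  38.2 ] [ 0.9759  0.2182 -0.0032  0.0011] [-8.5 -2.6  9.7] 12.211227786703384 14.2667
```

View pics/b4_wrist.png

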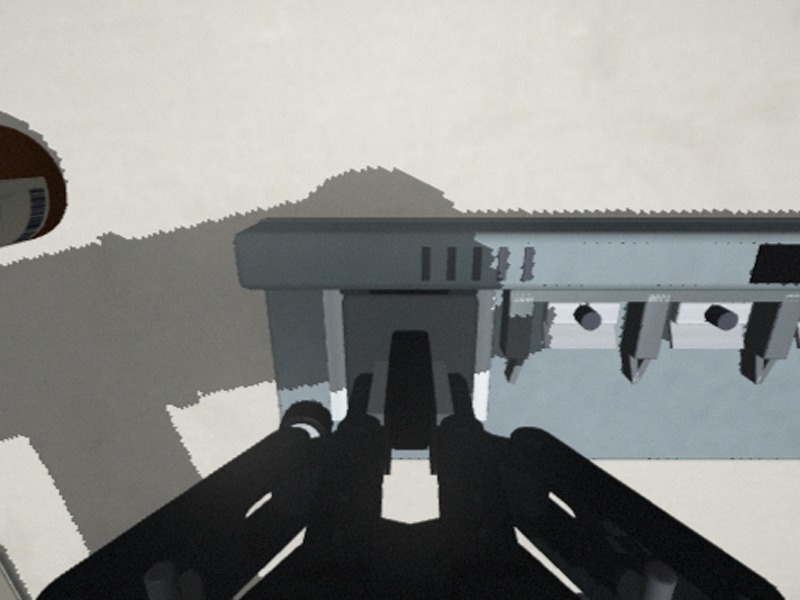

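Call:
step_arm:
  series:
    - [0.004,0.0019,0,0,0,0]
    - [0.004,0.0019,0,0,0,0]
    - [0.004,0.0019,0,0,0,0]

```text
clock: 14.52
position: [602.7, 268.3, 38.2]
ee_rot: [0.976, 0.218, -0.005, 0.002]
contact_force: [-11.6, -2.5, 12.2]
gripper_width: 12.4
```

```bash
python3 st.py
```

```text
tcp local [ 2.92 61.77] z 38.22 F local [-11.6   2.7] 12.2 w 12.4 yaw 25.21 xyz [602.7 268.3  38.2] 14.5167
```

Call:
step_arm:
  series:
    - [-0.006,-0.0028,0,0,0,0]
    - [-0.013,-0.0061,0,0,0,0]
    - [-0.013,-0.0061,0,0,0,0]

```text
clock: 14.77
position: [601.1, 267.8, 38.1]
ee_rot: [0.976, 0.218, -0.0, 0.0]
contact_force: [-3.7, -1.1, 6.3]
gripper_width: 12.6
```

```bash
python3 st.py
```

```text
tcp local [ 1.28 61.9 ] z 38.1 F local [-3.8  0.6] 6.3 w 12.6 yaw 25.22 xyz [601.1 267.8  38.1] 14.7667
```

Call:
step_arm:
  series:
    - [0,0,0,0,0,0]
    - [0,0,0,0,0,0]
    - [0,0,0,0,0,0]
    - [0,0,0,0,0,0]
    - [0,0,0.03,0,0,0]
    - [0,0,0.1,0,0,0]
    - [-0.03,-0.03,0.2,0,0,0]
    - [-0.06,-0.06,0.25,0,0,0]
    - [-0.06,-0.06,0.25,0,0,0]
    - [-0.06,-0.06,0.25,0,0,0]
  jaw: 0

```text
clock: 15.6
position: [578.3, 244.3, 140.5]
ee_rot: [0.976, 0.218, 0.002, -0.001]
contact_force: [0.6, 0.7, -0.5]
gripper_width: 43.2
```

```bash
python3 st.py;python3 snap.py b5 wrist side:230:100:380:220
```

```text
tcp local [-29.35  50.4 ] z 140.55 F local [0.9 0.4] -0.5 w 43.2 yaw 25.19 xyz [578.3 244.3 140.5] 15.6
wrist scale 1.5625
side scale 5.0
[577.48 244.06 137.45] [ 9.759e-01  2.180e-01 -1.000e-04 -1.000e-04] [-0.6  0.5 -0.4] 42.479719524660894 15.7
```

View pics/b5_wrist.png

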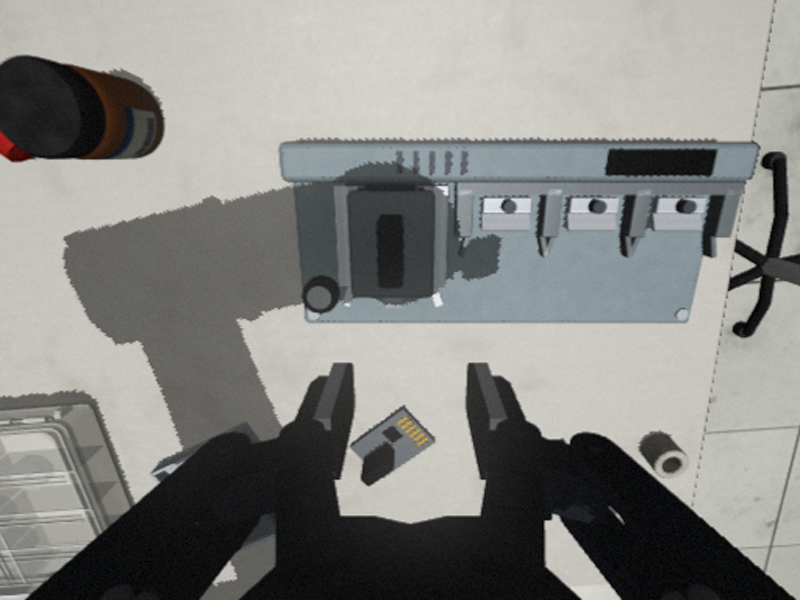

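View pics/b5_side.png

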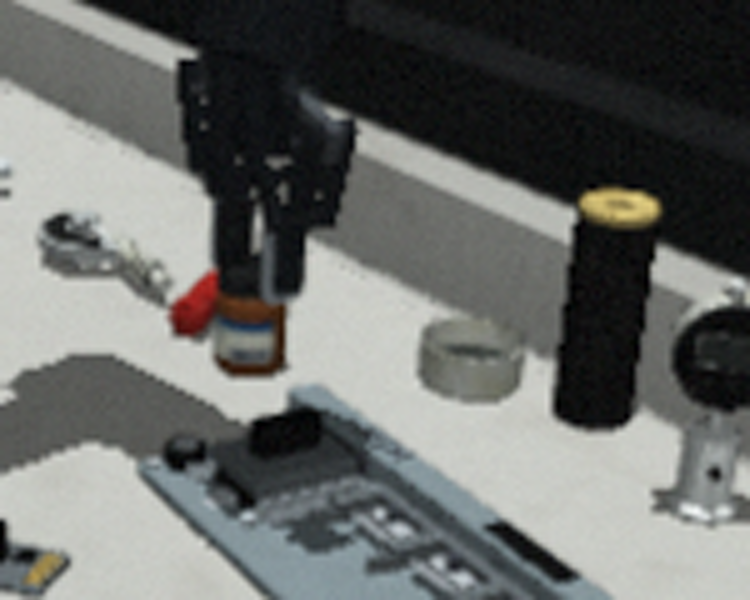

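```bash
python3 - <<'E'
from h import *
import pickle
a=np.radians(25.18);R=np.array([[np.cos(a),-np.sin(a)],[np.sin(a),np.cos(a)]])
def loc(f,pts,k=1.5625):
    d=pickle.load(open(f,"rb"))
    for x,y,h in pts: print(f,(R.T@(onz(d,(x+.5)/k-.5,(y+.5)/k-.5,h)[:2]-[626.3,211.2])).round(1))
loc("b5_wrist.pkl",[(350,191,33),(436,191,33),(349,297,33),(434,300,33),(377,214,53.5),(403,214,53.5),(402,288,53.5),(376,287,53.5),(320,294,22),(304,321,10)])
d=pickle.load(open("b5_wrist.pkl","rb"))
cv2.imwrite("pics/b5z.png",cv2.resize(d["image"][105:215,180:330,::-1],None,fx=5,fy=5,interpolation=cv2.INTER_CUBIC))
E
```

```text
b5_wrist.pkl [32.8 85.5]
b5_wrist.pkl [32.8 35.5]
b5_wrist.pkl [-32.3  89.1]
b5_wrist.pkl [-34.3  35.5]
b5_wrist.pkl [22.4 68.5]
b5_wrist.pkl [22.4 54.4]
b5_wrist.pkl [-19.8  55.2]
b5_wrist.pkl [-19.2  70.1]
b5_wrist.pkl [-34.  109.7]
b5_wrist.pkl [-58. 125.]
```

View pics/b5z.png

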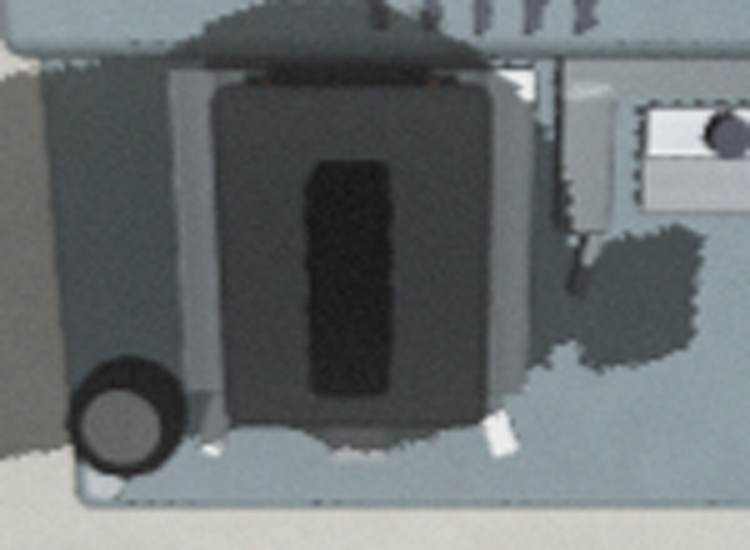

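The charged pack's rib lies at the home position (local x≈1, y≈62) with the ejector compressed and the catch holding after release. Now the cards; first card A with the tool turned to its yaw.

Call:
step_arm:
  series:
    - [-0.06,-0.015,0,0,0,-0.07]
    - [-0.14,-0.04,0,0,0,-0.15]
    - [-0.22,-0.06,-0.02,0,0,-0.23]
    - [-0.3,-0.08,-0.05,0,0,-0.31]
    - [-0.35,-0.095,-0.07,0,0,-0.39]
    - [-0.35,-0.095,-0.07,0,0,-0.47]
    - [-0.35,-0.095,-0.07,0,0,-0.556]
    - [-0.35,-0.095,-0.07,0,0,-0.556]
    - [-0.35,-0.095,-0.07,0,0,-0.556]
    - [-0.35,-0.095,-0.07,0,0,-0.556]

```text
clock: 16.53
position: [437.7, 206.2, 108.9]
ee_rot: [0.977, -0.214, -0.0, 0.001]
contact_force: [-0.3, 0.9, -0.5]
gripper_width: 42.9
```

```bash
python3 st.py;python3 snap.py c1 wrist
```

```text
tcp local [-172.78   75.66] z 108.88 F local [0.1 1. ] -0.5 w 42.9 yaw -24.7 xyz [437.7 206.2 108.9] 16.5333
wrist scale 1.5625
[437.79 206.11 108.99] [ 9.768e-01 -2.142e-01 -3.000e-04  4.000e-04] [ 0.8  0.4 -0.4] 42.85413490850945 16.5833
```

View pics/c1_wrist.png

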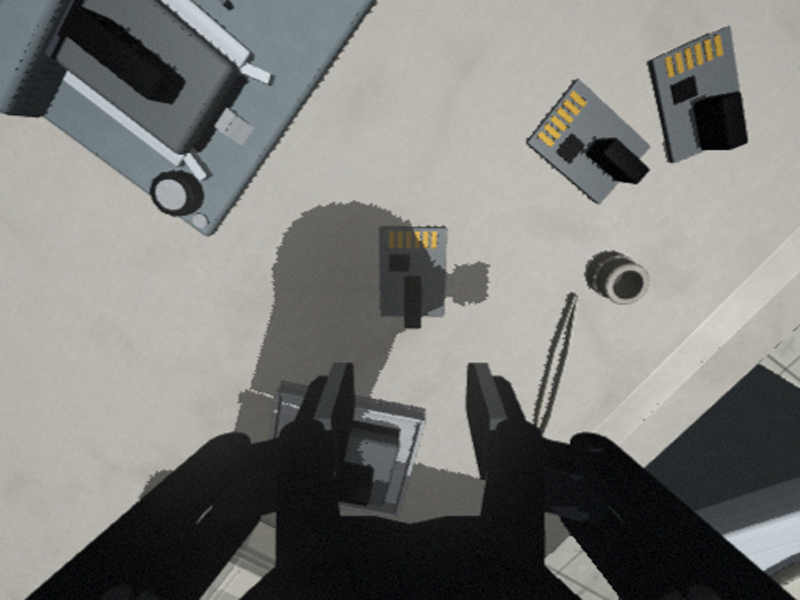

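```bash
python3 - <<'E'
from h import *
import pickle
d=pickle.load(open("c1_wrist.pkl","rb"))
def c(n,p):
    a,t=rect(d,n,p,5,56,40);print("   rib at",(t-14*np.array([np.cos(a),np.sin(a)])).round(1))
c("A",[(380,227),(447,227),(445,316),(380,316)])
c("B",[(527,142),(576,79),(649,148),(600,203)])
c("C",[(650,60),(730,27),(749,128),(671,163)])
k=1.5625
print("rib top A", [onz(d,(x+.5)/k-.5,(y+.5)/k-.5,27.5)[:2].round(1) for x,y in[(405,276),(421,277),(421,327),(405,328)]])
E
```

```text
A deg -25.0 [448.8 199.3] res 0.6
   rib at [436.1 205.2]
B deg 28.5 [475.5  80.5] res 1.0
   rib at [463.2  73.9]
C deg -1.1 [473.8  19.4] res 1.7
   rib at [459.8  19.6]
rib top A [array([455.1, 201.5]), array([450.9, 193.6]), array([423.4, 206. ]), array([426.7, 214.7])]
```

Call:
step_arm:
  series:
    - [-0.002,-0.002,-0.07,0,0,0]
    - [-0.002,-0.002,-0.14,0,0,0]
    - [-0.002,-0.002,-0.2,0,0,0]
    - [-0.002,-0.002,-0.23,0,0,0]
    - [-0.002,-0.002,-0.243,0,0,0]
    - [-0.002,-0.002,-0.249,0,0,0]
    - [-0.002,-0.002,-0.249,0,0,0]

```text
clock: 17.17
position: [437.2, 205.4, 9.8]
ee_rot: [0.977, -0.215, -0.0, 0.0]
contact_force: [0.5, -0.1, -0.1]
gripper_width: 42.6
```

Call:
step_arm:
  series:
    - [0,0,0,0,0,0]
    - [0,0,0,0,0,0]
    - [0,0,0,0,0,0]
    - [0,0,0,0,0,0]
    - [0,0,0,0,0,0]
    - [0,0,0,0,0,0]
  jaw: -1

```text
clock: 17.67
position: [437.4, 205.8, 11.0]
ee_rot: [0.977, -0.215, 0.001, -0.001]
contact_force: [-0.7, -0.0, 6.6]
gripper_width: 8.7
```

```bash
python3 st.py;python3 snap.py c2 wrist
```

```text
tcp local [-173.21   75.46] z 11.03 F local [-0.7  0.3] 6.6 w 8.7 yaw -24.81 xyz [437.4 205.8  11. ] 17.6667
wrist scale 1.5625
[437.46 205.8   11.03] [ 9.767e-01 -2.148e-01  7.000e-04 -8.000e-04] [-1.7 -0.   7.2] 7.832515925644583 17.7167
```

View pics/c2_wrist.png

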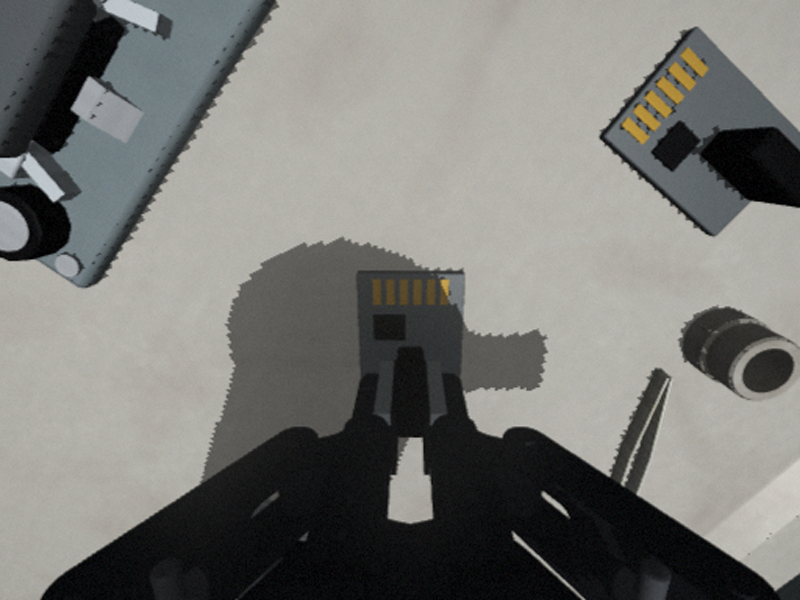

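```bash
cat > coff.py <<'E'
from h import *
import pickle,sys
f,x1,y1,x2,y2,z=sys.argv[1],*map(float,sys.argv[2:7])
from bench import arm
t=arm.read_state()["position"][:2];k=1.5625
d=pickle.load(open(f,"rb"));g=lambda x,y:onz(d,(x+.5)/k-.5,(y+.5)/k-.5,z)[:2]
a,b=g(x1,y1),g(x2,y2);R=d["world_from_camera"][:3,:3];n=R[:2,1]/np.linalg.norm(R[:2,1]);l=-R[:2,0]
m=(a+b)/2-t;print("len",np.linalg.norm(b-a),"origin fwd of tcp",m@n-28,"left",m@l,"edge deg",np.degrees(np.arctan2(*((a-b)[::-1])))-90)
E
python3 coff.py c2_wrist.pkl 358 271 464 271 5; python3 st.py
```

```text
len 38.989363209128165 origin fwd of tcp 13.834274559336947 left 0.006893655634354133 edge deg -24.799668086525784
tcp local [-173.2    75.46] z 11.03 F local [-1.5  0.7] 7.2 w 7.8 yaw -24.81 xyz [437.5 205.8  11. ] 17.7167
```

Call:
step_arm:
  series:
    - [0,0,0.05,0,0,0]
    - [0.02,0,0.11,0,0,0.03]
    - [0.08,-0.01,0.14,0,0,0.11]
    - [0.15,-0.025,0.14,0,0,0.19]
    - [0.22,-0.04,0.14,0,0,0.27]
    - [0.29,-0.05,0.14,0,0,0.35]
    - [0.34,-0.06,0.14,0,0,0.43]
    - [0.3635,-0.065,0.14,0,0,0.51]
    - [0.3635,-0.065,0.14,0,0,0.556]
    - [0.3635,-0.065,0.1,0,0,0.556]
    - [0.3635,-0.065,0.06,0,0,0.556]
    - [0.3635,-0.065,0.045,0,0,0.556]

```text
clock: 18.72
position: [580.8, 178.4, 25.8]
ee_rot: [0.976, 0.218, -0.002, 0.0]
contact_force: [-0.5, 0.5, -1.2]
gripper_width: 8.5
```

Call:
step_arm:
  series:
    - [0,0,0,0,0,0]
    - [0,0,0,0,0,0]

```text
clock: 18.88
position: [582.3, 179.2, 27.9]
ee_rot: [0.976, 0.218, -0.0, 0.0]
contact_force: [-0.1, -0.1, 0.5]
gripper_width: 8.7
```

```bash
python3 st.py;python3 snap.py c3 wrist
```

```text
tcp local [-53.46 -10.18] z 27.92 F local [-0.1 -0. ] 0.5 w 8.7 yaw 25.22 xyz [582.3 179.2  27.9] 18.8833
wrist scale 1.5625
[582.73 179.52  28.57] [ 9.759e-01  2.184e-01  5.000e-04 -0.000e+00] [ 0.2 -0.2 -1.2] 8.50719480309316 18.9333
```

View pics/c3_wrist.png

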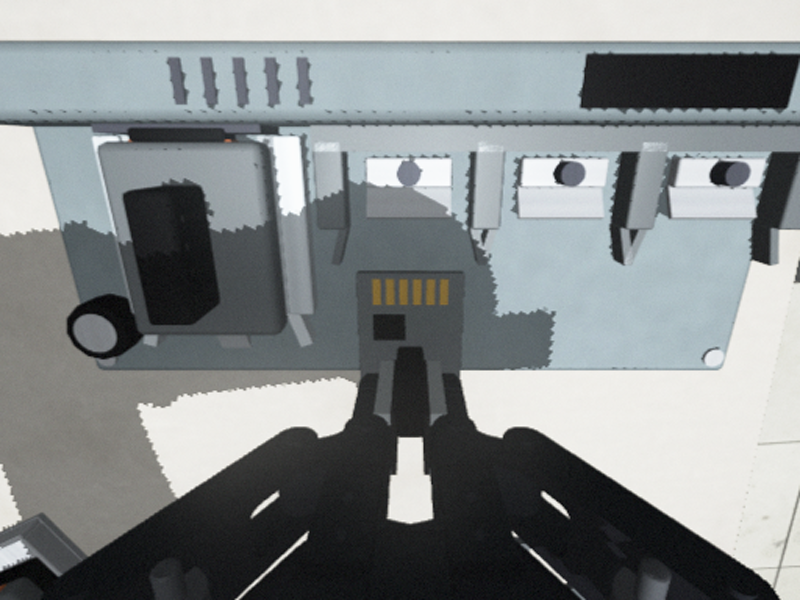

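Call:
step_arm:
  series:
    - [0,0,-0.008,0,0,0]
    - [0,0,-0.015,0,0,0]
    - [0,0,-0.017,0,0,0]
    - [0.012,0.0056,-0.017,0,0,0]
    - [0.024,0.0113,-0.017,0,0,0]
    - [0.036,0.0169,-0.017,0,0,0]
    - [0.036,0.0169,-0.017,0,0,0]

```text
clock: 19.52
position: [598.2, 186.8, 21.2]
ee_rot: [0.976, 0.218, 0.001, -0.0]
contact_force: [-0.8, -0.2, 0.2]
gripper_width: 8.5
```

```bash
python3 st.py
```

```text
tcp local [-35.83 -10.15] z 21.25 F local [-0.8  0.1] 0.2 w 8.5 yaw 25.22 xyz [598.2 186.8  21.2] 19.5167
```

Call:
step_arm:
  series:
    - [0.009,0.0042,-0.001,0,0,0]
    - [0.018,0.0085,-0.001,0,0,0]
    - [0.027,0.0127,-0.001,0,0,0]
    - [0.036,0.0169,-0.001,0,0,0]
    - [0.045,0.0212,-0.001,0,0,0]
    - [0.045,0.0212,-0.001,0,0,0]

```text
clock: 20.02
position: [614.1, 193.8, 21.1]
ee_rot: [0.976, 0.218, -0.001, 0.001]
contact_force: [-3.5, -2.1, 6.7]
gripper_width: 8.5
```

```bash
python3 st.py;python3 snap.py c4 wrist
```

```text
tcp local [-18.49 -10.54] z 21.1 F local [-4.  -0.4] 6.7 w 8.5 yaw 25.19 xyz [614.1 193.8  21.1] 20.0167
wrist scale 1.5625
[614.05 193.78  21.11] [ 9.759e-01  2.180e-01 -1.200e-03  5.000e-04] [-3.8 -1.9  6. ] 8.570060107165247 20.0667
```

View pics/c4_wrist.png

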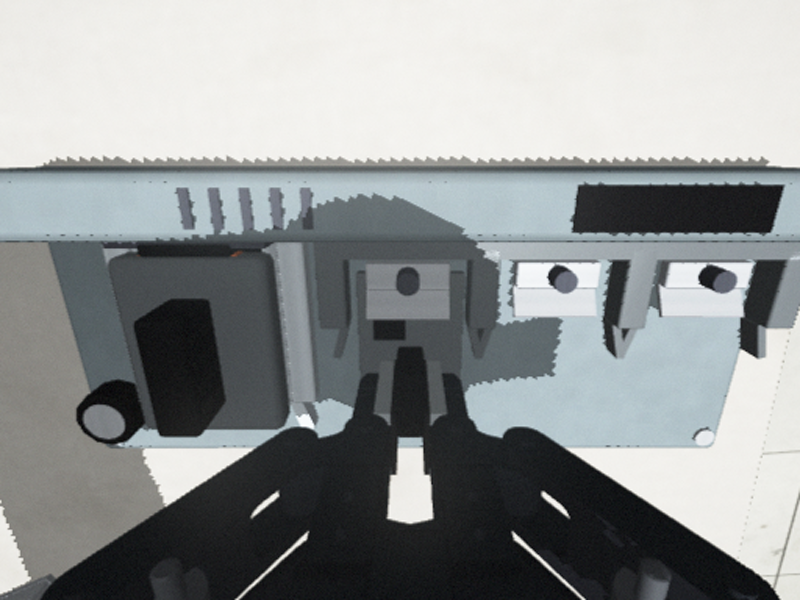

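Call:
step_arm:
  series:
    - [0.006,0.0028,0,0,0,0]
    - [0.012,0.0056,0,0,0,0]
    - [0.015,0.007,0,0,0,0]
    - [0.015,0.007,0,0,0,0]

```text
clock: 20.4
position: [619.8, 196.5, 21.1]
ee_rot: [0.976, 0.218, -0.001, 0.001]
contact_force: [-3.8, -2.7, 5.0]
gripper_width: 8.5
```

```bash
python3 st.py
```

```text
tcp local [-12.12 -10.55] z 21.11 F local [-4.6 -0.8] 5.0 w 8.5 yaw 25.19 xyz [619.8 196.5  21.1] 20.4
```

Call:
step_arm:
  series:
    - [0.004,0.0019,0,0,0,0]
    - [0.008,0.0038,0,0,0,0]
    - [0.008,0.0038,0,0,0,0]

```text
clock: 20.65
position: [620.6, 196.9, 21.2]
ee_rot: [0.976, 0.218, -0.004, 0.001]
contact_force: [-9.9, -3.6, 10.0]
gripper_width: 8.6
```

```bash
python3 st.py
```

```text
tcp local [-11.22 -10.58] z 21.17 F local [-10.5   1. ] 10.0 w 8.6 yaw 25.17 xyz [620.6 196.9  21.2] 20.65
```

Call:
step_arm:
  series:
    - [0.004,0.0019,0,0,0,0]
    - [0.004,0.0019,0,0,0,0]
    - [0.004,0.0019,0,0,0,0]

```text
clock: 20.9
position: [620.7, 196.9, 21.2]
ee_rot: [0.976, 0.218, -0.006, 0.002]
contact_force: [-14.1, -4.0, 13.7]
gripper_width: 8.4
```

```bash
python3 st.py
```

```text
tcp local [-11.19 -10.57] z 21.21 F local [-14.4   2.3] 13.7 w 8.4 yaw 25.16 xyz [620.7 196.9  21.2] 20.9
```

Stalled firmly against the stop (−14 N). Relieving, releasing, lifting.

Call:
step_arm:
  series:
    - [-0.01,-0.0047,0,0,0,0]
    - [-0.01,-0.0047,0,0,0,0]
    - [-0.01,-0.0047,0,0,0,0]

```text
clock: 21.15
position: [620.6, 197.0, 21.1]
ee_rot: [0.976, 0.218, -0.001, 0.0]
contact_force: [-4.2, -2.0, 7.2]
gripper_width: 8.1
```

Call:
step_arm:
  series:
    - [0,0,0,0,0,0]
    - [0,0,0,0,0,0]
    - [0,0,0,0,0,0]
    - [0,0,0,0,0,0]
    - [0,0,0.03,0,0,0]
    - [0,0,0.1,0,0,0]
    - [0,0,0.2,0,0,0]
    - [-0.04,-0.02,0.26,0,0,0]
    - [-0.1,-0.04,0.26,0,0,0]
    - [-0.1,-0.04,0.26,0,0,0]
    - [-0.1,-0.04,0.26,0,0,0]
  jaw: -0.4

```text
clock: 22.07
position: [581.0, 181.6, 126.3]
ee_rot: [0.976, 0.218, 0.001, -0.0]
contact_force: [0.3, -0.2, -0.5]
gripper_width: 25.7
```

```bash
python3 st.py;python3 snap.py c5 wrist
```

```text
tcp local [-53.56  -7.51] z 126.29 F local [ 0.2 -0.3] -0.5 w 25.7 yaw 25.22 xyz [581.  181.6 126.3] 22.0667
wrist scale 1.5625
[581.7  181.89 125.69] [ 9.759e-01  2.184e-01  8.000e-04 -2.000e-04] [ 0.8 -0.1  0.4] 25.78013783816047 22.1167
```

View pics/c5_wrist.png

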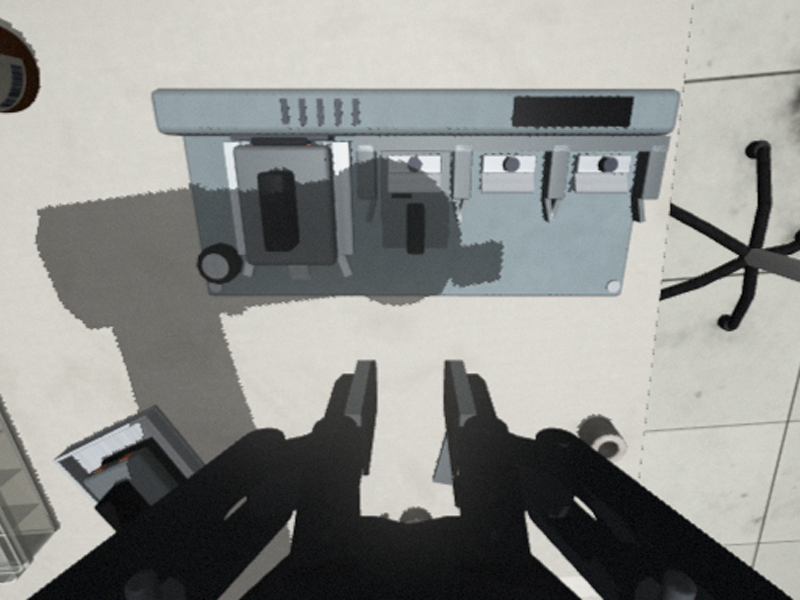

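Card A sits fully in clip 1 (under jaw, rib at (415,228)). Next card B.

Call:
step_arm:
  series:
    - [-0.06,-0.055,0,0,0,0.01]
    - [-0.13,-0.12,0,0,0,0.02]
    - [-0.2,-0.185,-0.02,0,0,0.037]
    - [-0.26,-0.24,-0.04,0,0,0.037]
    - [-0.296,-0.27,-0.04,0,0,0.037]
    - [-0.296,-0.27,-0.04,0,0,0.037]
    - [-0.296,-0.27,-0.04,0,0,0.037]
    - [-0.296,-0.27,-0.04,0,0,0.037]
  jaw: 0

```text
clock: 22.78
position: [464.7, 74.5, 109.0]
ee_rot: [0.969, 0.247, 0.001, 0.0]
contact_force: [0.7, 0.1, -0.5]
gripper_width: 42.8
```

```bash
python3 st.py;python3 snap.py d1 wrist
```

```text
tcp local [-204.38  -54.99] z 109.02 F local [ 0.6 -0.2] -0.5 w 42.8 yaw 28.56 xyz [464.7  74.5 109. ] 22.7833
wrist scale 1.5625
[464.77  74.65 108.94] [ 9.691e-01  2.467e-01  8.000e-04 -0.000e+00] [-0.6  0.8 -0.1] 42.27186249047636 22.8333
```

View pics/d1_wrist.png

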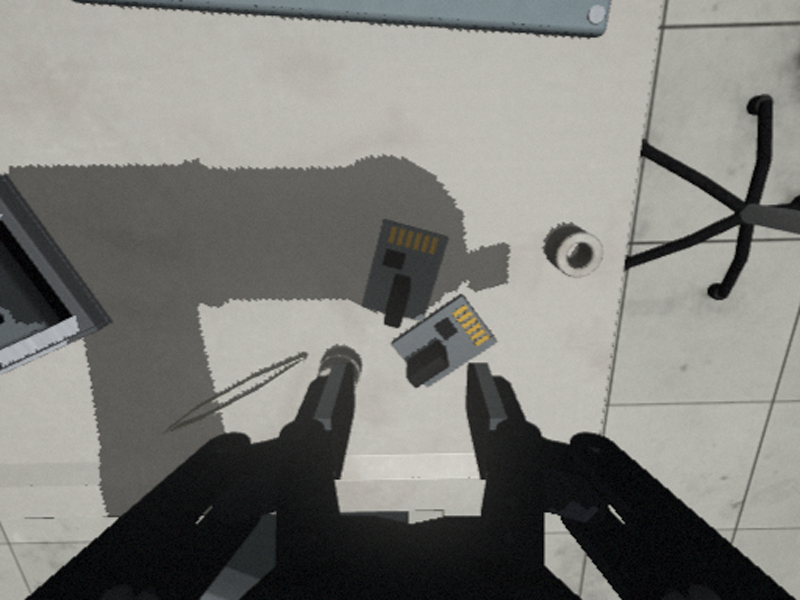

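Things have moved: card B is now turned (centre (405,268)) and card C lies close behind it at (445,341). Re-measuring.

```bash
python3 - <<'E'
from h import *
import pickle
d=pickle.load(open("d1_wrist.pkl","rb"))
def c(n,p):
    a,t=rect(d,n,p,5,56,40);print("   rib at",(t-14*np.array([np.cos(a),np.sin(a)])).round(1))
c("B",[(384,219),(448,237),(423,320),(361,298)])
c("C",[(461,295),(496,343),(432,386),(391,343)])
cv2.imwrite("pics/d1z.png",cv2.resize(d["image"][130:255,215:335,::-1],None,fx=5,fy=5,interpolation=cv2.INTER_CUBIC))
E
```

```text
B deg 11.6 [476.5  85.2] res 2.8
   rib at [462.8  82.3]
C deg -23.8 [446.3  39. ] res 2.0
   rib at [433.4  44.6]
```

View pics/d1z.png

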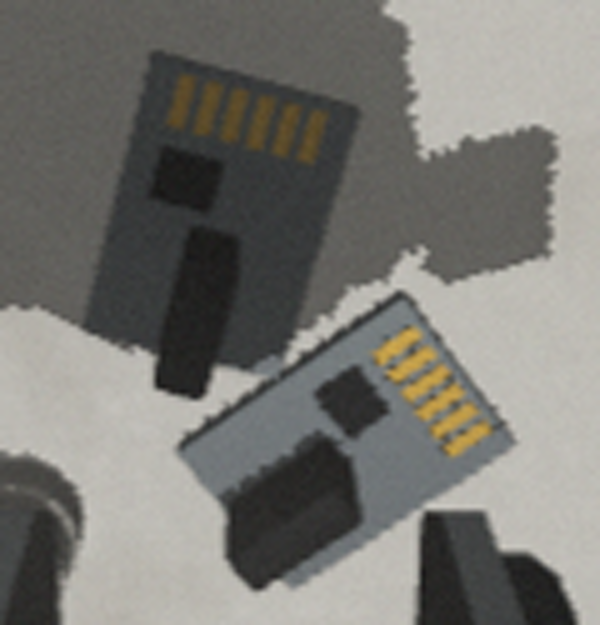

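```bash
python3 - <<'E'
from h import *
import pickle
d=pickle.load(open("d1_wrist.pkl","rb"))
def c(n,p):
    a,t=rect(d,n,p,5,56,40);print("   rib at",(t-14*np.array([np.cos(a),np.sin(a)])).round(1))
c("B",[(383,219.5),(448,236.6),(424.5,319),(362.5,306)])
c("C",[(462,294),(496.6,340),(426,387),(392,341)])
E
```

```text
B deg 14.4 [475.6  84.4] res 0.9
   rib at [462.   80.9]
C deg -25.2 [446.7  39.9] res 1.1
   rib at [434.   45.9]
```

Call:
step_arm:
  series:
    - [-0.007,0.016,-0.03,0,0,-0.07]
    - [-0.007,0.016,-0.1,0,0,-0.14]
    - [-0.007,0.016,-0.16,0,0,-0.158]
    - [-0.007,0.016,-0.2,0,0,-0.158]
    - [-0.007,0.016,-0.22,0,0,-0.158]
    - [-0.007,0.016,-0.22,0,0,-0.158]
    - [-0.007,0.016,-0.22,0,0,-0.158]
  jaw: -0.3

```text
clock: 23.42
position: [461.1, 80.7, 20.7]
ee_rot: [0.992, 0.125, 0.0, 0.0]
contact_force: [-0.6, 0.5, -0.2]
gripper_width: 29.8
```

```bash
python3 st.py;python3 snap.py d2 wrist
```

```text
tcp local [-205.01  -47.85] z 20.66 F local [-0.4  0.7] -0.2 w 29.8 yaw 14.36 xyz [461.1  80.7  20.7] 23.4167
wrist scale 1.5625
[461.41  80.77  21.29] [ 9.922e-01  1.249e-01  8.000e-04 -2.000e-04] [ 0.5 -0.2 -0.2] 29.879866745771444 23.4667
```

View pics/d2_wrist.png

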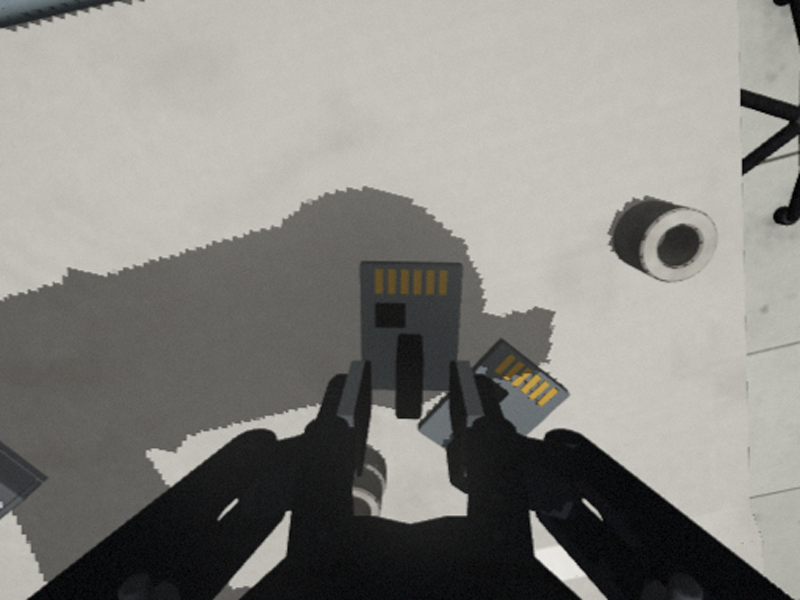

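Call:
step_arm:
  series:
    - [0,0,-0.01,0,0,0]
    - [0,0,-0.02,0,0,0]
    - [0,0,-0.027,0,0,0]
    - [0,0,-0.027,0,0,0]

```text
clock: 23.8
position: [460.0, 80.0, 9.7]
ee_rot: [0.992, 0.124, -0.0, 0.0]
contact_force: [0.7, 0.3, 0.4]
gripper_width: 30.0
```

Call:
step_arm:
  series:
    - [0,0,0,0,0,0]
    - [0,0,0,0,0,0]
    - [0,0,0,0,0,0]
    - [0,0,0,0,0,0]
    - [0,0,0,0,0,0]
  jaw: -1

```text
clock: 24.22
position: [460.5, 80.2, 10.2]
ee_rot: [0.992, 0.125, 0.0, -0.0]
contact_force: [-0.9, -0.1, 3.6]
gripper_width: 8.7
```

```bash
python3 st.py;python3 snap.py d3 wrist
```

```text
tcp local [-205.82  -47.99] z 10.22 F local [-0.9  0.3] 3.6 w 8.7 yaw 14.32 xyz [460.5  80.2  10.2] 24.2167
wrist scale 1.5625
[460.44  80.21  10.21] [ 9.922e-01  1.247e-01  3.000e-04 -1.000e-04] [-0.6  0.8  3. ] 8.605053816182027 24.2667
```

View pics/d3_wrist.png

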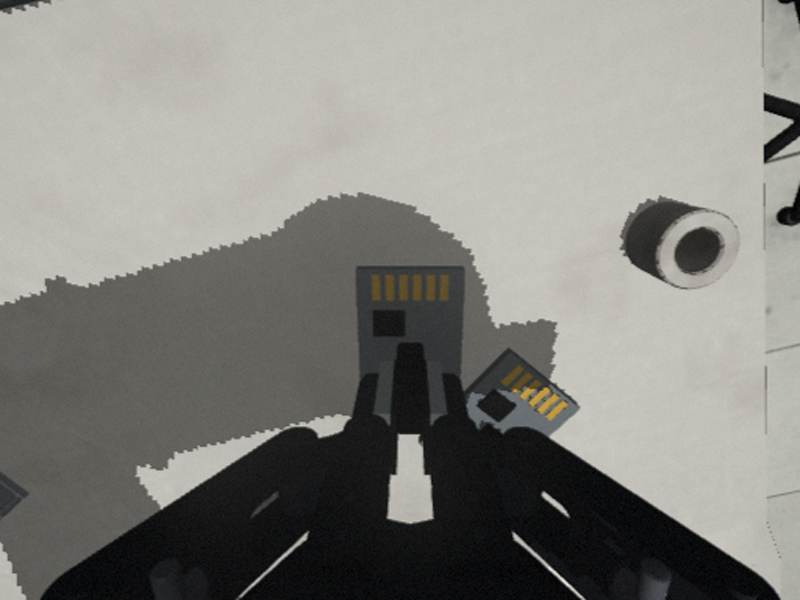

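```bash
python3 coff.py d3_wrist.pkl 357 268 464 268 5
```

```text
len 39.04604021195703 origin fwd of tcp 15.459952612695787 left 0.010724208776520222 edge deg 14.307130921408046
```

Call:
step_arm:
  series:
    - [0,0,0.05,0,0,0]
    - [0,0,0.11,0,0,0]
    - [0.06,0.02,0.14,0,0,0.03]
    - [0.13,0.045,0.14,0,0,0.06]
    - [0.2,0.07,0.14,0,0,0.09]
    - [0.27,0.093,0.14,0,0,0.121]
    - [0.33,0.114,0.14,0,0,0.121]
    - [0.36,0.124,0.12,0,0,0.121]
    - [0.36,0.124,0.08,0,0,0.121]
    - [0.36,0.124,0.05,0,0,0.121]
    - [0.36,0.124,0.045,0,0,0.121]
    - [0.36,0.124,0.045,0,0,0.121]

```text
clock: 25.27
position: [602.8, 129.0, 26.4]
ee_rot: [0.976, 0.218, -0.002, 0.0]
contact_force: [-0.8, 0.9, -0.9]
gripper_width: 8.4
```

Call:
step_arm:
  series:
    - [0,0,0,0,0,0]
    - [0,0,0,0,0,0]

```text
clock: 25.43
position: [604.5, 129.8, 28.8]
ee_rot: [0.976, 0.218, 0.001, -0.0]
contact_force: [-0.5, 0.5, -0.2]
gripper_width: 8.5
```

```bash
python3 st.py;python3 snap.py d4 wrist; python3 coff.py d4_wrist.pkl 357 268 464 268 22
```

```text
tcp local [-54.33 -64.36] z 28.81 F local [-0.3  0.6] -0.2 w 8.5 yaw 25.22 xyz [604.5 129.8  28.8] 25.4333
wrist scale 1.5625
[604.62 129.88  28.96] [ 9.759e-01  2.183e-01  9.000e-04 -1.000e-04] [ 0.4 -0.3 -0.8] 8.407635283615514 25.4833
len 39.47549249723 origin fwd of tcp 14.901846270056907 left -0.06430182001353937 edge deg 25.203974238523813
```

View pics/d4_wrist.png

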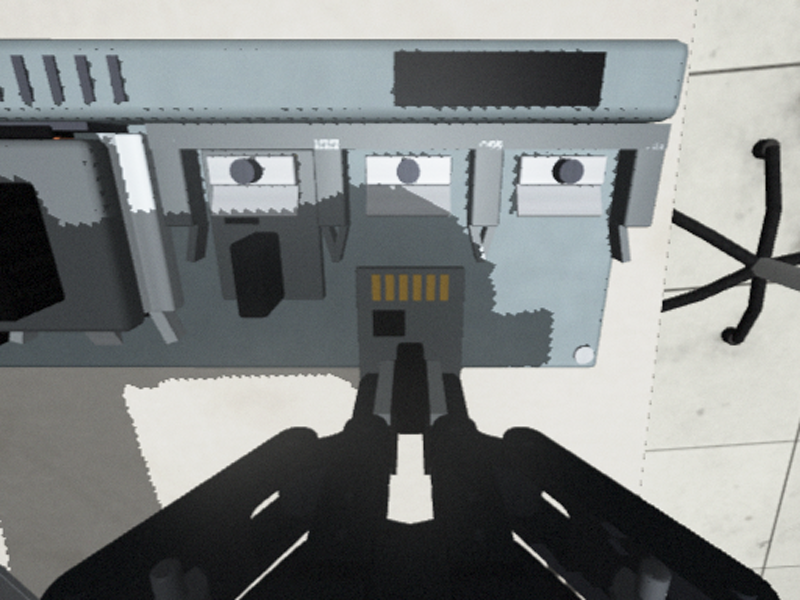

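Call:
step_arm:
  series:
    - [0,0,-0.008,0,0,0]
    - [0,0,-0.015,0,0,0]
    - [0,0,-0.018,0,0,0]
    - [0.012,0.0056,-0.018,0,0,0]
    - [0.024,0.0113,-0.018,0,0,0]
    - [0.036,0.0169,-0.018,0,0,0]
    - [0.045,0.0212,-0.018,0,0,0]
    - [0.054,0.0254,-0.018,0,0,0]
    - [0.063,0.0296,-0.018,0,0,0]
    - [0.072,0.0338,-0.018,0,0,0]
    - [0.08,0.0376,-0.018,0,0,0]
    - [0.08,0.0376,-0.018,0,0,0]

```text
clock: 26.48
position: [635.7, 144.3, 20.4]
ee_rot: [0.976, 0.218, -0.001, 0.0]
contact_force: [-2.5, -1.0, 1.1]
gripper_width: 8.4
```

```bash
python3 st.py;python3 snap.py d5 wrist
```

```text
tcp local [-19.92 -64.53] z 20.37 F local [-2.6  0.2] 1.1 w 8.4 yaw 25.19 xyz [635.7 144.3  20.4] 26.4833
wrist scale 1.5625
[635.75 144.31  20.39] [ 9.759e-01  2.180e-01 -9.000e-04  2.000e-04] [-2.2 -1.5 -0.2] 8.431528188958639 26.5333
```

View pics/d5_wrist.png

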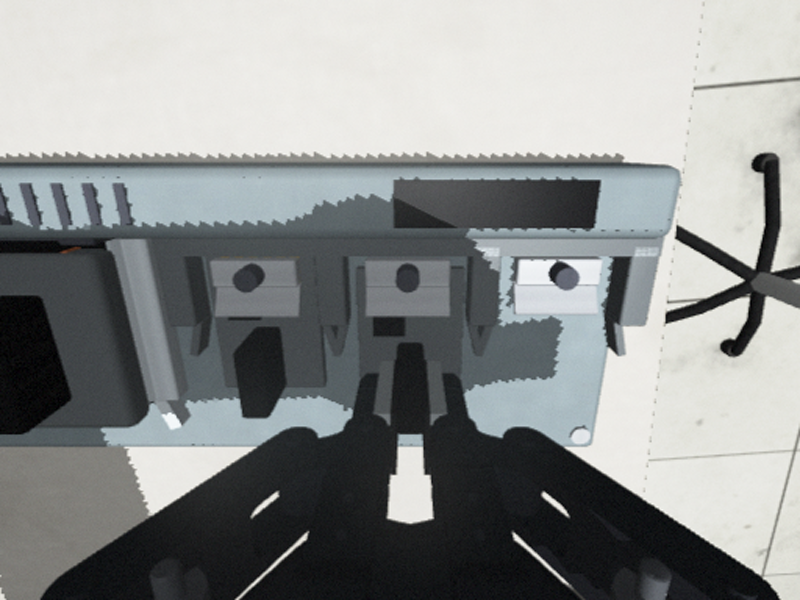

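Under the jaw. Pushing on toward the stop.

Call:
step_arm:
  series:
    - [0.006,0.0028,0,0,0,0]
    - [0.012,0.0056,0,0,0,0]
    - [0.018,0.0085,0,0,0,0]
    - [0.022,0.0103,0,0,0,0]
    - [0.022,0.0103,0,0,0,0]
    - [0.022,0.0103,0,0,0,0]

```text
clock: 27.03
position: [641.8, 147.3, 20.5]
ee_rot: [0.976, 0.218, -0.004, 0.001]
contact_force: [-9.2, -3.9, 4.9]
gripper_width: 8.8
```

```bash
python3 st.py
```

```text
tcp local [-13.15 -64.39] z 20.49 F local [-10.    0.4] 4.9 w 8.8 yaw 25.16 xyz [641.8 147.3  20.5] 27.0333
```

Call:
step_arm:
  series:
    - [0.004,0.0019,0,0,0,0]
    - [0.006,0.0028,0,0,0,0]
    - [0.006,0.0028,0,0,0,0]

```text
clock: 27.28
position: [641.9, 147.4, 20.6]
ee_rot: [0.976, 0.218, -0.007, 0.001]
contact_force: [-13.9, -4.5, 11.4]
gripper_width: 8.3
```

```bash
python3 st.py
```

```text
tcp local [-13.09 -64.39] z 20.58 F local [-14.5   1.8] 11.4 w 8.3 yaw 25.15 xyz [641.9 147.4  20.6] 27.2833
```

Call:
step_arm:
  series:
    - [-0.012,-0.0056,0,0,0,0]
    - [-0.012,-0.0056,0,0,0,0]
    - [-0.012,-0.0056,0,0,0,0]

```text
clock: 27.53
position: [641.7, 147.5, 20.4]
ee_rot: [0.976, 0.218, -0.001, 0.0]
contact_force: [-4.9, -2.3, 1.6]
gripper_width: 8.5
```

Call:
step_arm:
  series:
    - [0,0,0,0,0,0]
    - [0,0,0,0,0,0]
    - [0,0,0,0,0,0]
    - [0,0,0,0,0,0]
    - [0,0,0.03,0,0,0]
    - [0,0,0.1,0,0,0]
    - [0,0,0.2,0,0,0]
    - [-0.04,-0.02,0.25,0,0,0]
    - [-0.1,-0.04,0.25,0,0,0]
    - [-0.1,-0.04,0.25,0,0,0]
  jaw: -0.4

```text
clock: 28.37
position: [600.2, 130.9, 123.7]
ee_rot: [0.976, 0.218, 0.001, -0.001]
contact_force: [-0.8, -0.6, -1.2]
gripper_width: 25.6
```

```bash
python3 st.py;python3 snap.py d6 wrist scene:150:110:400:300
```

```text
tcp local [-57.76 -61.53] z 123.72 F local [-0.9 -0.2] -1.2 w 25.6 yaw 25.16 xyz [600.2 130.9 123.7] 28.3667
wrist scale 1.5625
scene scale 3.1578947368421053
[602.74 131.77 122.35] [ 9.759e-01  2.183e-01  1.200e-03 -2.000e-04] [ 0.  -0.1 -0.2] 25.741884553829966 28.4667
```

View pics/d6_wrist.png

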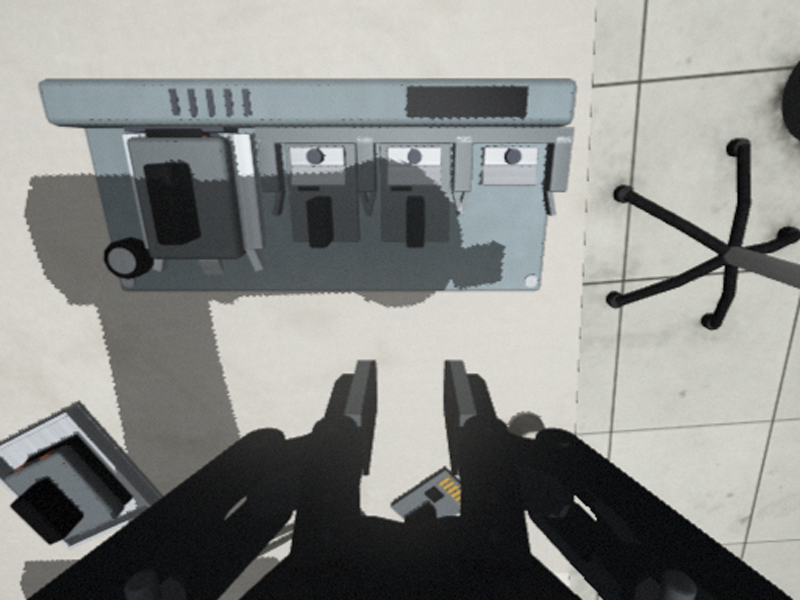

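View pics/d6_scene.png

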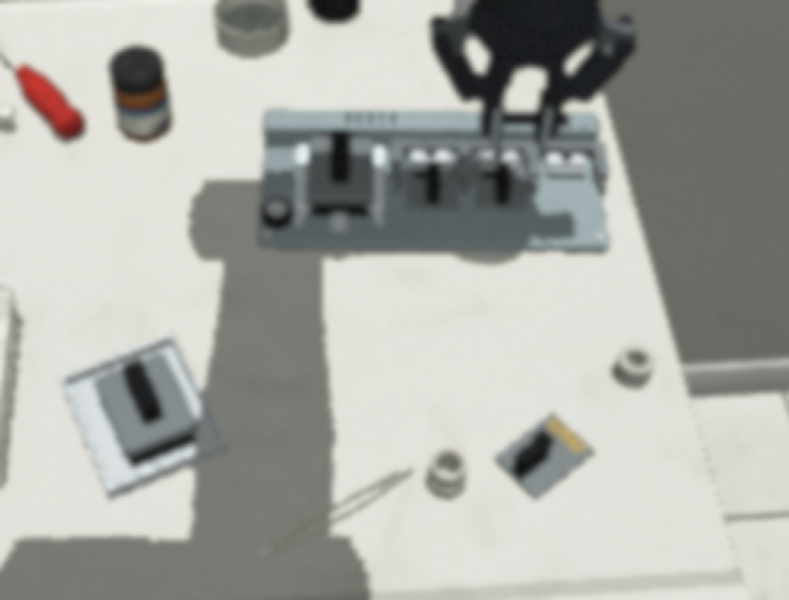

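Cards A and B sit level in clips 1 and 2; spent pack in tray, jar standing. Now card C.

Call:
step_arm:
  series:
    - [-0.06,-0.03,0,0,0,-0.07]
    - [-0.13,-0.065,0,0,0,-0.15]
    - [-0.2,-0.1,0,0,0,-0.23]
    - [-0.27,-0.135,0,0,0,-0.31]
    - [-0.34,-0.17,-0.02,0,0,-0.39]
    - [-0.4,-0.2,-0.03,0,0,-0.47]
    - [-0.422,-0.215,-0.03,0,0,-0.56]
    - [-0.422,-0.215,-0.03,0,0,-0.56]
    - [-0.422,-0.215,-0.03,0,0,-0.56]
    - [-0.422,-0.215,-0.03,0,0,-0.56]
  jaw: -0.2

```text
clock: 29.3
position: [435.8, 46.6, 109.2]
ee_rot: [0.976, -0.217, 0.001, -0.0]
contact_force: [0.6, 0.5, -0.1]
gripper_width: 34.2
```

```bash
python3 st.py;python3 snap.py e1 wrist
```

```text
tcp local [-242.41  -67.89] z 109.17 F local [0.8 0.2] -0.1 w 34.2 yaw -25.04 xyz [435.8  46.6 109.2] 29.3
wrist scale 1.5625
[435.66  46.63 109.01] [ 9.762e-01 -2.170e-01  7.000e-04 -4.000e-04] [ 0.1 -0.8 -0.3] 34.33851637306165 29.35
```

View pics/e1_wrist.png

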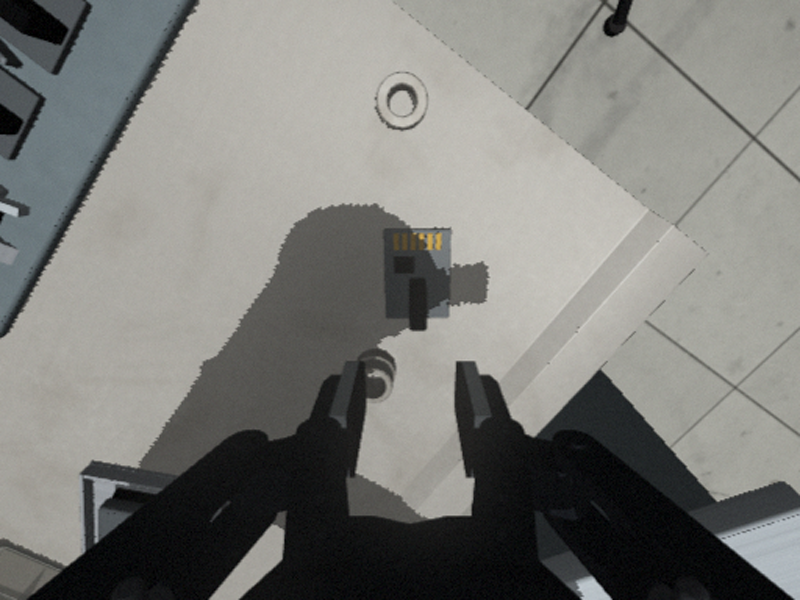

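```bash
python3 - <<'E'
from h import *
import pickle
d=pickle.load(open("e1_wrist.pkl","rb"))
a,t=rect(d,"C",[(384,229),(452,229),(449,318),(386,318)],5,56,40);r=t-14*np.array([np.cos(a),np.sin(a)]);print(r)
k=1.5625
g=lambda x,y,h:onz(d,(x+.5)/k-.5,(y+.5)/k-.5,h)[:2]
u=np.array([np.cos(a),np.sin(a)]);v=np.array([-u[1],u[0]])
for p in [(376,362,0),(378,383,25),(378,383,20),(360,360,0),(394,362,0)]:
    q=g(*p)-r;print(p,g(*p).round(1),"rel rib fwd,left",(q@u).round(1),(q@v).round(1))
E
```

```text
C deg -25.0 [444.7  37.8] res 0.2
[432.00339799  43.67458447]
(376, 362, 0) [400.2  88.9] rel rib fwd,left -48.0 27.5
(378, 383, 25) [397.8  86.6] rel rib fwd,left -49.2 24.4
(378, 383, 20) [395.3  88.2] rel rib fwd,left -52.1 24.8
(360, 360, 0) [406.   97.9] rel rib fwd,left -46.5 38.2
(394, 362, 0) [395.1  78. ] rel rib fwd,left -48.0 15.5
```

Call:
step_arm:
  series:
    - [-0.009,-0.007,-0.07,0,0,0]
    - [-0.009,-0.007,-0.14,0,0,0]
    - [-0.009,-0.007,-0.2,0,0,0]
    - [-0.009,-0.007,-0.23,0,0,0]
    - [-0.009,-0.007,-0.242,0,0,0]
    - [-0.009,-0.007,-0.247,0,0,0]
    - [-0.009,-0.007,-0.247,0,0,0]

```text
clock: 29.93
position: [431.1, 43.4, 9.8]
ee_rot: [0.976, -0.218, 0.0, -0.0]
contact_force: [-0.0, 1.4, 0.8]
gripper_width: 34.2
```

Call:
step_arm:
  series:
    - [0,0,0,0,0,0]
    - [0,0,0,0,0,0]
    - [0,0,0,0,0,0]
    - [0,0,0,0,0,0]
    - [0,0,0,0,0,0]
  jaw: -1

```text
clock: 30.35
position: [431.2, 43.4, 11.0]
ee_rot: [0.976, -0.218, 0.001, -0.001]
contact_force: [-0.7, 0.2, 6.7]
gripper_width: 8.1
```

```bash
python3 st.py;python3 snap.py e2 wrist
```

```text
tcp local [-247.97  -68.83] z 10.96 F local [-0.5  0.5] 6.7 w 8.1 yaw -25.17 xyz [431.2  43.4  11. ] 30.35
wrist scale 1.5625
[431.17  43.4   10.96] [ 9.760e-01 -2.178e-01  1.100e-03 -8.000e-04] [-0.9  1.   6. ] 8.274118838166268 30.4
```

View pics/e2_wrist.png

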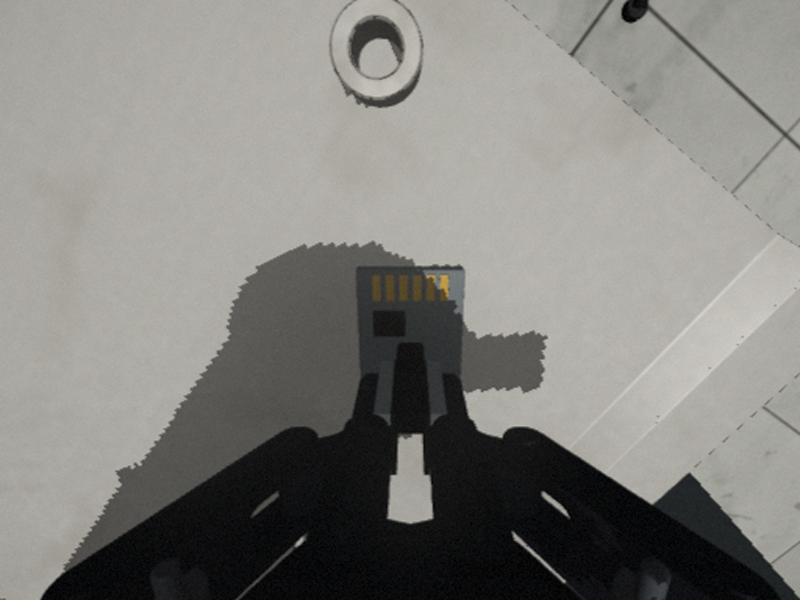

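Call:
step_arm:
  series:
    - [0,0,0.06,0,0,0]
    - [0,0,0.13,0,0,0]
    - [0.05,0.01,0.16,0,0,0.07]
    - [0.12,0.023,0.16,0,0,0.15]
    - [0.19,0.037,0.16,0,0,0.23]
    - [0.27,0.052,0.16,0,0,0.31]
    - [0.34,0.065,0.16,0,0,0.39]
    - [0.41,0.079,0.16,0,0,0.47]
    - [0.47,0.09,0.16,0,0,0.56]
    - [0.4925,0.0945,0.16,0,0,0.56]
    - [0.4925,0.0945,0.12,0,0,0.56]
    - [0.4925,0.0945,0.08,0,0,0.56]

```text
clock: 31.4
position: [627.9, 80.9, 42.1]
ee_rot: [0.976, 0.217, 0.001, -0.0]
contact_force: [-0.1, 0.0, -0.5]
gripper_width: 8.7
```

Call:
step_arm:
  series:
    - [0,0,-0.02,0,0,0]
    - [0,0,-0.035,0,0,0]
    - [0,0,-0.035,0,0,0]
    - [0,0,-0.035,0,0,0]

```text
clock: 31.73
position: [627.2, 80.7, 28.2]
ee_rot: [0.976, 0.218, 0.0, 0.0]
contact_force: [0.2, 0.3, -0.9]
gripper_width: 8.3
```

```bash
python3 st.py;python3 snap.py e3 wrist;python3 coff.py e3_wrist.pkl 357 268 464 268 22
```

```text
tcp local [ -54.7  -118.44] z 28.22 F local [0.3 0.2] -0.9 w 8.3 yaw 25.2 xyz [627.2  80.7  28.2] 31.7333
wrist scale 1.5625
[627.61  80.89  28.71] [9.759e-01 2.182e-01 6.000e-04 0.000e+00] [ 0.7 -0.9 -1.1] 8.493132767529632 31.7833
len 39.29947967500446 origin fwd of tcp 14.739148963200265 left -0.028925460381571025 edge deg 25.18130731916007
```

View pics/e3_wrist.png

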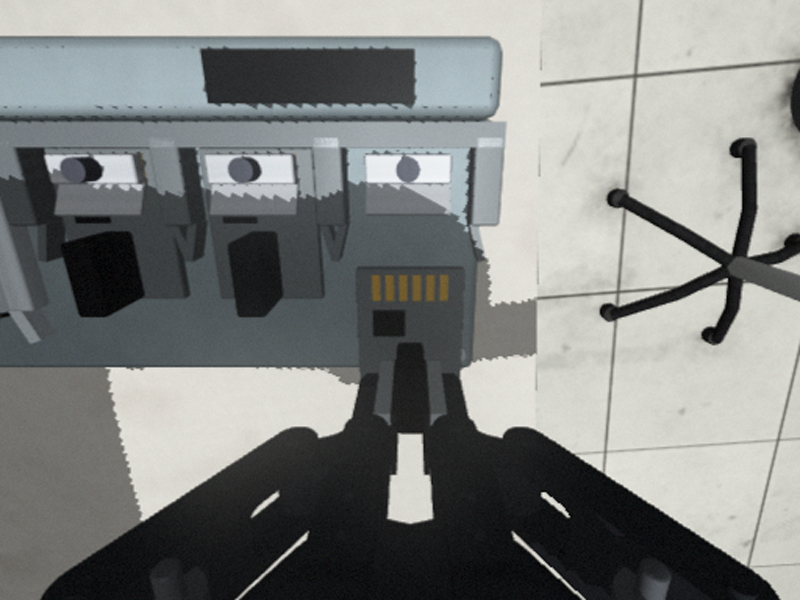

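Centred on clip 3. Same push as before.

Call:
step_arm:
  series:
    - [0,0,-0.008,0,0,0]
    - [0,0,-0.015,0,0,0]
    - [0,0,-0.018,0,0,0]
    - [0.012,0.0056,-0.018,0,0,0]
    - [0.024,0.0113,-0.018,0,0,0]
    - [0.036,0.0169,-0.018,0,0,0]
    - [0.045,0.0212,-0.018,0,0,0]
    - [0.054,0.0254,-0.018,0,0,0]
    - [0.063,0.0296,-0.018,0,0,0]
    - [0.072,0.0338,-0.018,0,0,0]
    - [0.08,0.0376,-0.018,0,0,0]
    - [0.08,0.0376,-0.018,0,0,0]

```text
clock: 32.78
position: [658.5, 95.1, 21.1]
ee_rot: [0.976, 0.218, -0.002, 0.0]
contact_force: [-4.0, -2.2, 7.1]
gripper_width: 8.1
```

```bash
python3 st.py;python3 snap.py e4 wrist
```

```text
tcp local [ -20.22 -118.75] z 21.08 F local [-4.5 -0.3] 7.1 w 8.1 yaw 25.19 xyz [658.5  95.1  21.1] 32.7833
wrist scale 1.5625
[658.53  95.15  21.07] [ 9.759e-01  2.181e-01 -1.400e-03  4.000e-04] [-2.8 -1.9  5.9] 8.770751516062084 32.8333
```

View pics/e4_wrist.png

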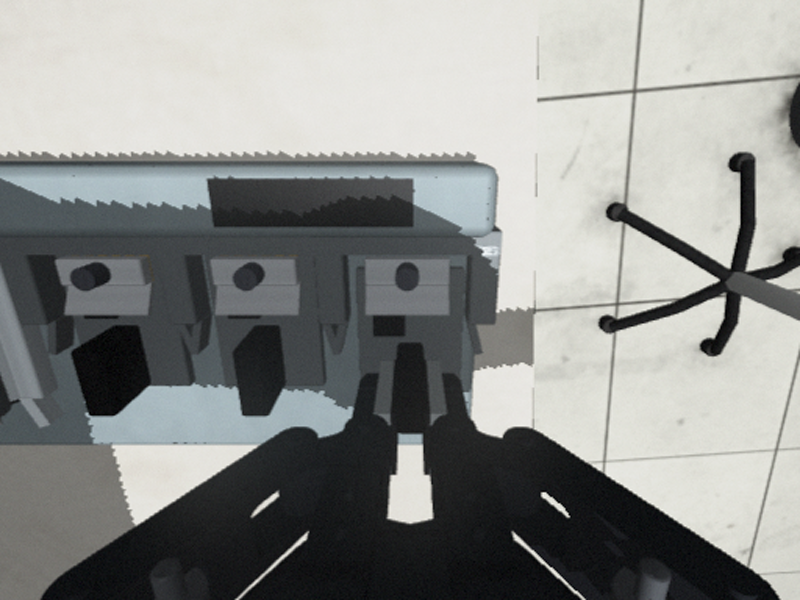

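Call:
step_arm:
  series:
    - [0.006,0.0028,0,0,0,0]
    - [0.012,0.0056,0,0,0,0]
    - [0.018,0.0085,0,0,0,0]
    - [0.024,0.0113,0,0,0,0]
    - [0.024,0.0113,0,0,0,0]
    - [0.024,0.0113,0,0,0,0]

```text
clock: 33.33
position: [665.2, 98.3, 21.2]
ee_rot: [0.976, 0.218, -0.005, 0.001]
contact_force: [-9.5, -3.5, 10.6]
gripper_width: 8.4
```

```bash
python3 st.py
```

```text
tcp local [ -12.85 -118.7 ] z 21.18 F local [-10.1   0.9] 10.6 w 8.4 yaw 25.15 xyz [665.2  98.3  21.2] 33.3333
```

Call:
step_arm:
  series:
    - [0.003,0.0014,0,0,0,0]
    - [0.004,0.0019,0,0,0,0]
    - [0.004,0.0019,0,0,0,0]

```text
clock: 33.58
position: [665.2, 98.3, 21.2]
ee_rot: [0.976, 0.218, -0.007, 0.001]
contact_force: [-13.1, -5.2, 13.6]
gripper_width: 8.3
```

```bash
python3 st.py
```

```text
tcp local [ -12.82 -118.71] z 21.21 F local [-14.    0.9] 13.6 w 8.3 yaw 25.14 xyz [665.2  98.3  21.2] 33.5833
```

Stalled at the stop (−12.8, consistent). Release and retreat up to a viewpoint.

Call:
step_arm:
  series:
    - [-0.012,-0.0056,0,0,0,0]
    - [-0.012,-0.0056,0,0,0,0]
    - [-0.012,-0.0056,0,0,0,0]

```text
clock: 33.83
position: [664.9, 98.2, 21.1]
ee_rot: [0.976, 0.218, -0.001, 0.0]
contact_force: [-3.9, -1.6, 6.3]
gripper_width: 7.9
```

Call:
step_arm:
  series:
    - [0,0,0,0,0,0]
    - [0,0,0,0,0,0]
    - [0,0,0,0,0,0]
    - [0,0,0,0,0,0]
    - [0,0,0.03,0,0,0]
    - [0,0,0.1,0,0,0]
    - [0,0,0.2,0,0,0]
    - [-0.08,0.04,0.28,0,0,0]
    - [-0.17,0.1,0.35,0,0,0]
    - [-0.25,0.17,0.4,0,0,0]
    - [-0.25,0.17,0.4,0,0,0]
    - [-0.25,0.17,0.4,0,0,0]
  jaw: -0.4

```text
clock: 34.83
position: [564.8, 169.6, 185.5]
ee_rot: [0.975, 0.22, 0.004, -0.001]
contact_force: [-0.4, -0.7, 0.3]
gripper_width: 26.0
```

```bash
python3 st.py;python3 snap.py f1 wrist scene:150:110:400:300 side:140:130:380:310
```

```text
tcp local [-73.34 -11.53] z 185.53 F local [-0.6 -0.4] 0.3 w 26.0 yaw 25.45 xyz [564.8 169.6 185.5] 34.8333
wrist scale 1.5625
scene scale 3.1578947368421053
side scale 3.3333333333333335
[565.84 166.89 181.09] [ 9.759e-01  2.183e-01  3.000e-04 -1.000e-04] [ 0.2  0.2 -0.6] 25.332146776603892 34.9833
```

View pics/f1_wrist.png

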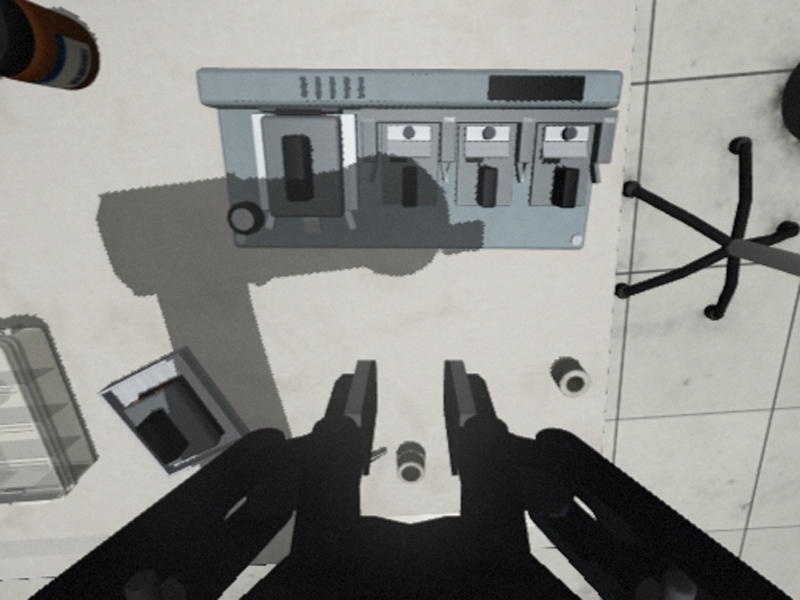

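View pics/f1_scene.png

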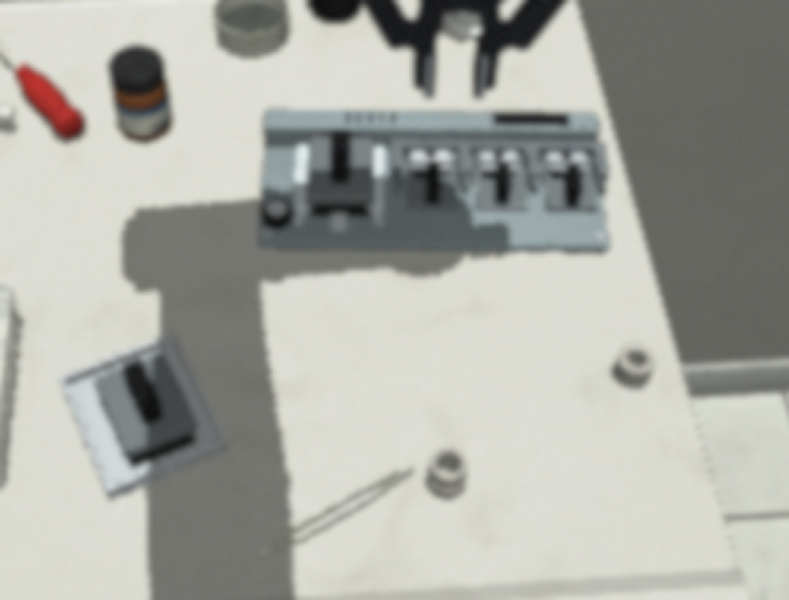

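View pics/f1_side.png

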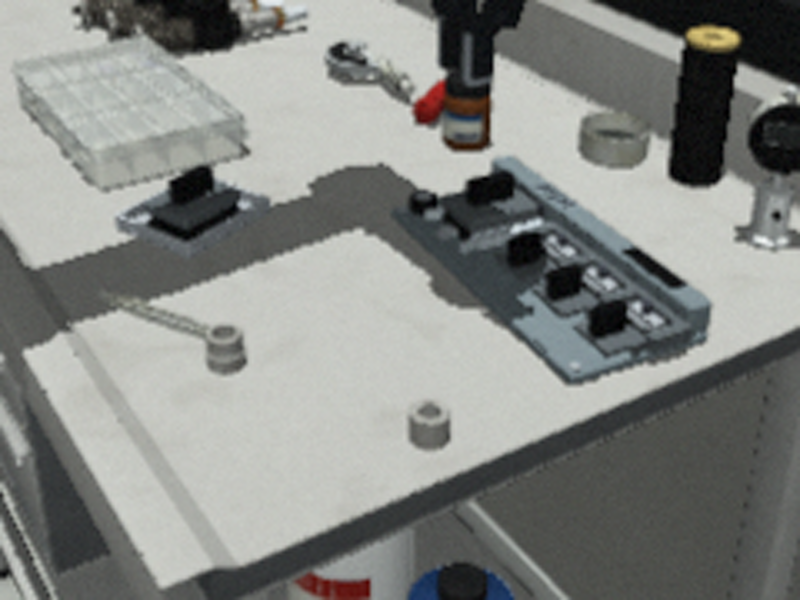

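```bash
python3 - <<'E'
from h import *
import pickle
a=cv2.imread("pics/side0.png");b=pickle.load(open("f1_side.pkl","rb"))["image"][:,:,::-1]
c=pickle.load(open("a5_wrist.pkl","rb"))
z=[cv2.resize(x[180:225,255:315],None,fx=6.5,fy=6.5,interpolation=cv2.INTER_CUBIC) for x in(a,b)]
cv2.imwrite("pics/cmp.png",np.hstack(z))
R=np.radians(25.18);R=np.array([[np.cos(R),-np.sin(R)],[np.sin(R),np.cos(R)]])
d=pickle.load(open("f1_wrist.pkl","rb"));k=1.5625
for n,x,y,h in[("A back",405,206,15),("B back",484,206,15),("C back",557,206,15),("rib rear",296,135,53.5),("rib front",300,200,53.5)]:
    print(n,(R.T@(onz(d,(x+.5)/k-.5,(y+.5)/k-.5,h)[:2]-[626.3,211.2])).round(1))
E
```

```text
A back [-26.9  -7.5]
B back [-26.6 -65.5]
C back [ -26.4 -119.1]
rib rear [20.2 58.9]
rib front [-18.9  59.5]
```

View pics/cmp.png

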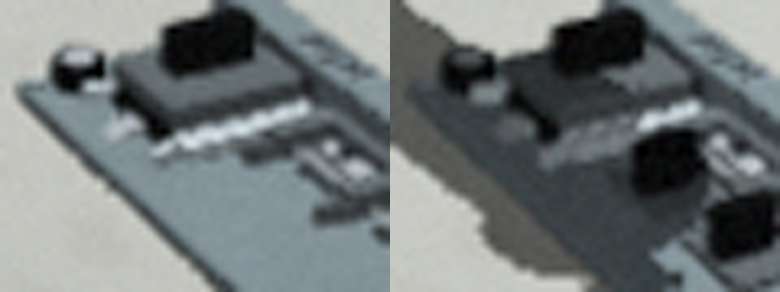

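The side comparison, before on the left and now on the right, shows the pack in the same home pose and the button at the same height. The card back edges lie at −26.9, −26.6 and −26.4 mm (nominal −28, with about +1 mm measuring bias seen everywhere). All looks right, so I'm handing in.

```bash
python3 -c "
from bench import arm
print(arm.job_done())"
```

```text
the job is handed in; nothing more can be done
None
```

I finished the job and handed it in at about 35 s; no verdict is reported.

**What I did**
- I pressed the catch, and the spent pack popped loose. I drew it out and stood it on its foot in the middle of the tray.
- I then slid the charged pack in to the hard stop (about 12 N) and released it. It stayed home on the catch.
- All three cards went contact edge first into clips 1, 2 and 3. Each was pushed until it stalled at about 14 N.
- Cards 2 and 3 (the ones now in clips 2 and 3) had shifted before I picked them up. I measured them again first.

**Last checks**
- **Pack and catch:** the pack rib is centred about 1 mm past nominal home. The catch button is at the same height in the side view as at the start. I could not read the catch or jaw joints, so this is from images only.
- **Cards:** their back edges are level within 0.5 mm. They measured 1.1–1.6 mm past nominal, in line with the roughly +1 mm bias seen on the tester.
- **Mismatch:** the wrist reading at each stop was 2–3 mm further in than my camera fit predicted. It was about the same for the pack and all three cards, so I put it down to calibration.
- **Rest of the scene:** the jar is standing, the spent pack is in the tray, and the gripper is clear of everything.

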